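Free the drive cover of a throwing wheel

ROBOT

A 7-joint arm with a two-finger parallel gripper is mounted at the origin on the work surface. World frame = base frame: x ahead of the robot, y to its left, z up, the work surface at z = 0. Lengths are in m, angles in rad, forces in N, time in s.
With the tool pointing down it reaches from about 0.4 to 0.875 m from the base axis. Payload 19.3 kg.
Tool frame: the origin (TCP) lies midway between the tips of the shut fingers; the grasp point (between the pads) lies 19 mm behind it; z points along the fingers, y is the line along which they close (so a half turn about z gives the same grasp; the last joint's range is limited). The gripper opens to 85 mm and grips with 20 to 120 N. Pads are 22 mm wide; open, the fingers measure 114 mm over their backs; the gripper's body (76 mm by 85 mm) begins 54 mm behind the grasp point. The pads swing forward as they close: fully open they stand 13 mm farther back than shut.
Start: joints at [-1.177, 0.521, -0.036, 1.599, 0.021, 1.021, -0.113], TCP at [0.28, 0.559, 0.2] pointing down, gripper open.
Joint ranges: [-2.91, 2.91], [-0.3, 2.13], [-1.5, 1.42], [0.17, 2.43], [-1.26, 4.41], [0.16, 1.93], [-2.52, 2.52]. Speed limits (rad/s): [1.89, 1.89, 2.39, 2.39, 3.01, 3.01, 3.01].

INTERFACE

Orientations are given as [roll, pitch, yaw] about the fixed x, y, z axes, in that order (R = Rz(yaw) Ry(pitch) Rx(roll)).
In Python, from workcell import * gives the robot as it stands. The module is installed in compiled form; this text tells all that it offers.
- The arm moves only by the tool play_rows, never from a script. Its argument "deltas" is a list of rows, each a list of 7 numbers: the shift along the tool's x, y, z in units of 500 mm (1.0 is 500 mm), then the turn, a rotation vector about the tool's x, y, z in units of 120 degrees (1.0 is 120 degrees), then the closure, from 0 (fully open) to 1 (shut). A call has 1 to 10 rows; each row is the pose to reach, as a shift and turn from the pose commanded when the call began, along the tool's axes at that moment; what a row does not reach only later rows make up. A row lasts 1/10 s, in which the tool goes at most 50 mm and 8.59 degrees, less where a joint would pass 70% of its speed; a pose out of reach is approached as far as the arm can. A call with a number of a shift or a turn outside -1 to 1 is refused whole. A call with a gripper value outside its range is refused whole. The fingers move at their own pace and stop on an object; "newtons" is the grip in N (left out, the last holds). Time passes only in rows, so rows that repeat a pose let the fingers close. It gives the time, the measured TCP pose, the force, the opening and the grip force at its end, in the units of the state.
- observe(): the state, without advancing time (a new reading comes with each control period).
- grab_frame(name): name is "scene" or "side" or "wrist"; returns the picture (420x560x3 uint8, red, green, blue); there is no depth.
- get_calibration(name): a dict with "fovy" (degrees; the focal length in pixels is half the picture's height over the tangent of half this angle, whatever the lens; pixels are square), "cx", "cy" (the principal point, pixels), "xyz" and "rotation" of the camera in the world. Camera axes: x right, y down, z forward; pixel columns grow to the right and rows downward; lengths in m; the calibration is good to about 2 mm. A picture is of the moment at which its call begins: read the wrist's pose just before it. get_calibration takes no time and is no camera call; for the wrist camera it gives the pose at the moment of the call.
- job_done(): hands the job in; it is judged then, once.
The state is a dict: "clock": time; "qpos": joint angles; "qd": joint speeds; "joint_efforts": joint torques, N m; "position": TCP position; "tool_rot": TCP orientation; "force": force on the tool from outside, world axes, zero at the start; "moment": the same for the moment, N m; "grip_width": finger opening in m; "finger_force": force on a finger pad.
Only numpy, scipy, OpenCV 4.12 (cv2) and the standard library are available. Lean on these libraries where they do the work, as an engineer would, in place of code of your own. Each camera call takes 0.05 s, during which the arm holds its last target. There are 200 camera calls.

TASK

Open the drive compartment of the tabletop throwing wheel: stand the screwdriver upright in the empty hole of the tool block and let go, so that you can take it again from straight above by the end of its handle. Then turn both slotted cam fasteners a quarter turn anticlockwise with its blade (never with the fingers), put it back upright in that hole, and take the cover off by its handle and lay it flat on the middle of the ware board. Drop nothing and leave the other things where they are.

Things in the scene. Friction and masses are not known exactly. Their poses are not given: they have to be found in the camera images.
- driver: Large flat-blade screwdriver, 195 mm, about 150 g. Origin on its axis at the shoulder between handle and shank; x to the blade tip at +95 mm; handle back to -100 mm. Octagonal wooden handle, 36 mm across flats (flats face +-y, +-z and between), flat ends; shank 10 mm thick. Balance point about 13 mm behind the origin. In the block it hangs blade down, shoulder on the block's top.
- driver_tip (a point): Middle of the blade tip (axes as the driver). Blade: last 22 mm, 16 mm wide along y, 3.2 mm thick along z. At the start the tool lies level on the plaster bat, axis 53 mm above the table, blade width level, x roughly to the robot's left (+y), about 58 mm of the handle's end overhanging the bat in free air.
- bat: White plaster slab 100 x 140 x 35 mm (its y is the long way), fixed; origin at the centre of its underside. The screwdriver lies on it.
- block: Pale wooden tool block 76 x 130 (y) x 100 mm high, fixed; origin at the centre of its underside. One empty round 24 mm hole, slightly bevelled, goes right through at y = +30 mm; three modelling tools in its other end (y below -25 mm) stand up to 45 mm above its top.
- block_hole (a point): Centre of the empty hole's mouth, on the block's top (100 mm above the table).
- wheel: Grey tabletop throwing wheel, fixed: housing 340 (x) x 500 (y) mm, flat deck 120 mm above the table; origin at the centre of its underside. A 240 mm wheelhead, top at 160 mm, is centred at y = +125 mm with a bowl on it; the opening with the cover is at x = 0, y = -125 mm.
- cover: Aluminium access cover 110 (x) x 150 (y) x 5 mm, about 320 g, flush in the opening with 1.5 mm play; origin at the centre of its underside. Steel bow handle over its middle: round bar 12 mm thick, 96 mm long, along y, axis 37 mm above the origin, on posts at y = +-40 mm. Held down while either fastener is locked.
- fastener_a: Steel cam fastener at the cover's -y end (on the wheel's x = 0, y = -222 mm). Origin on its fixed pivot at deck level, z up, x along slot and wing. Wing 5 mm thick, tip 37 mm from the pivot; on it a round 30 mm boss, top 14.5 mm above the deck. Across the boss along x: a slot 6 mm wide, open-ended, edges bevelled, floor 6.5 mm above the deck. The blade has about 10 degrees of play in it.
- cam_a (a joint): Turn of fastener_a in rad: 0 to 0.12 at the start = locked, wing pointing over the cover, overlapping it by 15 mm; grows anticlockwise seen from above to a stop at 1.57 = free, wing along the cover's edge (it clears the cover from about 1.1). Friction about 0.1 N m; stays where it is left.
- fastener_b: Steel cam fastener at the cover's +y end (on the wheel's x = 0, y = -28 mm). Origin on its fixed pivot at deck level, z up, x along slot and wing. Wing 5 mm thick, tip 37 mm from the pivot; on it a round 30 mm boss, top 14.5 mm above the deck. Across the boss along x: a slot 6 mm wide, open-ended, edges bevelled, floor 6.5 mm above the deck. The blade has about 10 degrees of play in it.
- cam_b (a joint): Turn of fastener_b in rad: 0 to 0.12 at the start = locked, wing pointing over the cover, overlapping it by 15 mm; grows anticlockwise seen from above to a stop at 1.57 = free, wing along the cover's edge (it clears the cover from about 1.1). Friction about 0.1 N m; stays where it is left.
- board: Plywood ware board 190 (x) x 200 (y) x 16 mm, fixed on the table; origin at the centre of its underside.
- board_mid (a point): Middle of the ware board's top face (16 mm above the table).
- bowl: Bystander: terracotta bowl, 110 mm across, 50 mm high, standing on the wheelhead; origin under its centre.
- jar: Bystander: amber glass jar, 72 mm across, 85 mm high; origin under its centre.
- rib: Bystander: flat wooden rib 134 x 34 x 8 mm; origin under its middle.
- scraper: Bystander: white plastic scraper 145 x 24 x 6 mm; origin at its underside.
- kidney: Bystander: half-moon steel scraper plate 100 x 50 x 5 mm; origin at its underside.
- opening (a point): Centre of the wheel's access opening at deck level (120 mm above the table); the cover's middle lies here at the start.
Things that resemble listed ones, but are neither listed nor needed, are in the scene too. Leave any pink or yellow look-alike of the cover alone.

How it is judged:
On the way, in this order (a step that is already met when the one before it is completed fails the run):
1. the screwdriver stands upright in the block's empty hole, let go, both fasteners still locked (distance between driver and block_hole below 0.01 m and angle between driver's own x axis and vertical above 2.97 rad and contact force between the fingers and driver below 0.1 N and value of joint each of cam_a, cam_b below 0.4 rad), for 0.2 s.
2. both fasteners are turned free while the cover still lies in its opening (value of joint each of cam_a, cam_b above 1.2 rad and distance between cover and opening below 0.012 m), for 0.2 s.
3. the screwdriver is back in the block's hole, let go, before the cover is taken off (distance between driver and block_hole below 0.01 m and angle between driver's own x axis and vertical above 2.97 rad and contact force between the fingers and driver below 0.1 N and distance between cover and opening below 0.012 m), for 0.2 s.
At the end, for the whole second after the job is handed in: Both fasteners at least 1.2 rad (69 degrees) open; screwdriver blade down in the block's hole, shoulder within 10 mm of its mouth, within 10 degrees of upright; cover flat (3 degrees) and right way up on the ware board, middles within 50 mm; both let go and at rest (value of joint each of cam_a, cam_b above 1.2 rad and distance between driver and block_hole below 0.01 m and angle between driver's own x axis and vertical above 2.97 rad and linear speed of each of driver, cover below 0.02 m/s and angular speed of each of driver, cover below 0.1 rad/s and horizontal distance between cover and board_mid below 0.05 m and z of cover in the frame of board_mid between -0.003 and 0.004 m and angle between cover's own z axis and vertical below 0.05 rad and contact force between the fingers and driver below 0.1 N and contact force between the fingers and cover below 0.1 N); the robot touches nothing.
It fails at once if the fingers touch a fastener (contact force between the fingers and fastener_a above 1 N or contact force between the fingers and fastener_b above 1 N).
It fails at once if the screwdriver is dropped (moves faster than 0.6 m/s untouched by the fingers) (contact force between the fingers and driver below 0.1 N and linear speed of driver above 0.6 m/s).
It fails at once if the cover is dropped (moves faster than 0.5 m/s untouched by the fingers) (contact force between the fingers and cover below 0.1 N and linear speed of cover above 0.5 m/s).
It fails at once if one of the bystanders is moved by more than 20 mm (distance of any of bowl, jar, rib, scraper, kidney from where it was at the start of the episode above 0.02 m).
It also fails if it takes over 72 s, if anything falls off the work surface, if the arm or the gripper's body presses on something with over 40 N, if the wrist force passes 120 N, or if a joint passes its speed limit or range.

## Working session

There is one attempt and no reset: what is moved stays moved. The work goes in short steps, Python scripts to look and compute and a tool call to move; the robot and the scene stay as the last step left them, time stands still between calls to the robot, and variables do not carry over. Pictures are saved under pics/ and viewed, at most 10 in all, crops included, and the job is handed in when it is done.

Besides the shell and the picture viewer there is one more tool, called as a command line: name --pt "numbers of a row" for each row, then --argument value for the rest. play_rows: Moves the arm, as the interface text tells. Its arguments: {"type":"object","properties":{"deltas":{"type":"array"},"newtons":{"type":"number"}},"required":["deltas"]}

```bash
mkdir -p pics
cat > h.py <<'E'
from workcell import *
import numpy as np, cv2
from scipy.spatial.transform import Rotation as R
def snap(n,f,crop=None,s=1):
    im=cv2.cvtColor(grab_frame(n),cv2.COLOR_RGB2BGR)
    cv2.imwrite('pics/full_'+f,im)
    if crop: x0,y0,x1,y1=crop; im=im[y0:y1,x0:x1]
    if s!=1: im=cv2.resize(im,None,fx=s,fy=s,interpolation=cv2.INTER_CUBIC)
    cv2.imwrite('pics/'+f,im)
def foc(c,h=420): return h/2/np.tan(np.radians(c['fovy'])/2)
def rot(c):
    r=np.array(c['rotation'],float)
    return r if r.shape==(3,3) else R.from_euler('xyz',r).as_matrix()
def p2w(c,u,v,z):
    f=foc(c); d=rot(c)@np.array([(u-c['cx'])/f,(v-c['cy'])/f,1]); o=np.array(c['xyz'])
    return (o+d*(z-o[2])/d[2]).round(4)
def w2p(c,p):
    q=rot(c).T@(np.array(p)-np.array(c['xyz'])); f=foc(c)
    return (f*q[0]/q[2]+c['cx'],f*q[1]/q[2]+c['cy'])
def delta(pos,rpy,ref=None):
    s=observe(); p=np.array(s['position']); r=R.from_euler('xyz',s['tool_rot'])
    if ref: p=np.array(ref[0]); r=R.from_euler('xyz',ref[1])
    t=R.from_euler('xyz',rpy)
    return (r.inv().apply(np.array(pos)-p)/.5).round(4),((r.inv()*t).as_rotvec()/np.radians(120)).round(4)
E
python3 - <<'E'
from h import *
s=observe(); print(s)
for n in('scene','side','wrist'): print(n,get_calibration(n))
a=[cv2.cvtColor(grab_frame(n),cv2.COLOR_RGB2BGR) for n in('scene','side','wrist')]
for n,i in zip('abc',a): cv2.imwrite(f'pics/{n}0.png',i)
cv2.imwrite('pics/a0b.png',cv2.resize(a[0],(800,600),interpolation=cv2.INTER_CUBIC))
E
```

```text
{'clock': 0.0, 'qpos': array([-1.17720588,  0.52198488, -0.03635103,  1.5999719 ,  0.02120854,
        1.02108   , -0.11279695]), 'qd': array([ 9.38025980e-04, -6.05337217e-04, -2.69081412e-03,  1.80786865e-03,
        4.04729157e-04, -1.01299017e-03, -1.09128943e-05]), 'joint_efforts': array([ 1.29288455e-03, -9.27109408e+01,  1.98048055e+00, -3.69885671e+01,
        1.78814266e-02,  9.08130925e-03,  7.87930190e-06]), 'position': array([0.27945678, 0.5586573 , 0.19985656]), 'tool_rot': array([-3.14053607e+00,  6.95236321e-05,  2.67781962e+00]), 'force': array([-0.1860108 , -0.2823167 , -0.65066059]), 'moment': array([ 0.0457905 , -0.03460489,  0.00426203]), 'finger_force': 0.0, 'grip_width': 0.08545686439130515}
scene {'fovy': 56.886127880494534, 'cx': 280.6806560955869, 'cy': 213.9973850510585, 'xyz': array([ 1.42562998, -0.18804547,  0.90289636]), 'rotation': array([-2.22513518, -0.01241246,  1.3023089 ])}
side {'fovy': 54.91489031489153, 'cx': 272.4861175752465, 'cy': 202.82511485056227, 'xyz': array([ 0.00909918, -0.64589649,  1.11858294]), 'rotation': array([-2.42154978,  0.01281136, -0.57609492])}
wrist {'fovy': 64.34683952291695, 'cx': 274.9385030790033, 'cy': 210.201191566795, 'xyz': array([0.20999623, 0.59377152, 0.37329006]), 'rotation': array([2.83136373e+00, 9.90240451e-04, 1.10668647e+00])}
```

View pics/a0b.png

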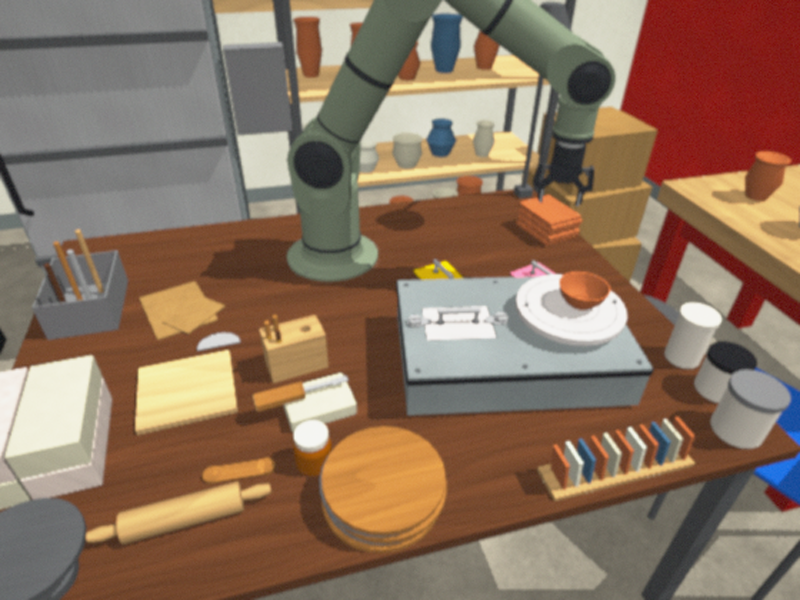

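View pics/b0.png

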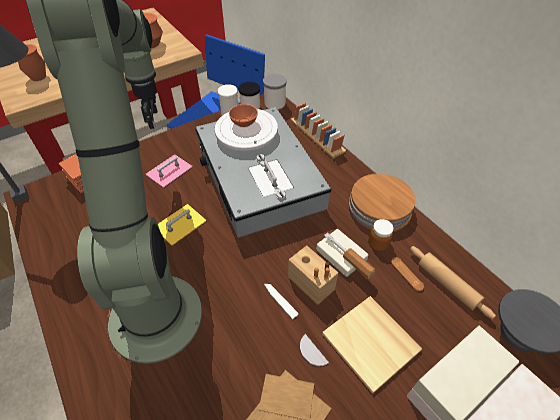

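Scene: block at about (295,348), driver on the bat (310,390), board (187,390), cover (458,320) in the 800-wide picture. Side: hole (306,260), driver handle end (373,272), board centre (372,343), bow (270,178).

```bash
python3 - <<'E'
from h import *
c=get_calibration('side'); b=get_calibration('scene'); k=.7
P=lambda n,s,a,z: print(n,p2w(c,*s,z),p2w(b,a[0]*k,a[1]*k,z))
P('hole',(306,260),(313,325),.1)
P('handle end',(371,269),(256,401),.053)
P('tip',(327,236),(347,379),.053)
for n,s,a in zip('abcd',[(323,333),(370,296),(421,347),(376,391)],[(137,367),(229,352),(237,410),(137,430)]): P('board'+n,s,a,.016)
P('fasA',(280,195),(420,318),.134)
P('fasB',(262,161),(500,318),.134)
P('bow',(271,178),(458,314),.157)
P('jar',(382,230),(312,435),.085)
E
python3 - <<'E'
import cv2
i=cv2.imread('pics/b0.png')
cv2.imwrite('pics/b1.png',cv2.resize(i[130:330,230:430],None,fx=3,fy=3,interpolation=cv2.INTER_CUBIC))
E
```

```text
hole [ 0.4446 -0.1348  0.1   ] [ 0.4385 -0.1134  0.1   ]
handle end [ 0.611 -0.247  0.053] [ 0.5954 -0.257   0.053 ]
tip [ 0.5765 -0.0741  0.053 ] [ 0.5804 -0.0647  0.053 ]
boarda [ 0.3765 -0.3164  0.016 ] [ 0.3848 -0.5146  0.016 ]
boardb [ 0.5653 -0.3024  0.016 ] [ 0.3854 -0.3113  0.016 ]
boardc [ 0.5769 -0.496   0.016 ] [ 0.5749 -0.3002  0.016 ]
boardd [ 0.3952 -0.5137  0.016 ] [ 0.5783 -0.4967  0.016 ]
fasA [0.5083 0.1003 0.134 ] [0.5154 0.1161 0.134 ]
fasB [0.546  0.2724 0.134 ] [0.56   0.2886 0.134 ]
bow [0.5143 0.1636 0.157 ] [0.55   0.1911 0.157 ]
jar [ 0.7206 -0.1695  0.085 ] [ 0.739  -0.1599  0.085 ]
```

View pics/b1.png

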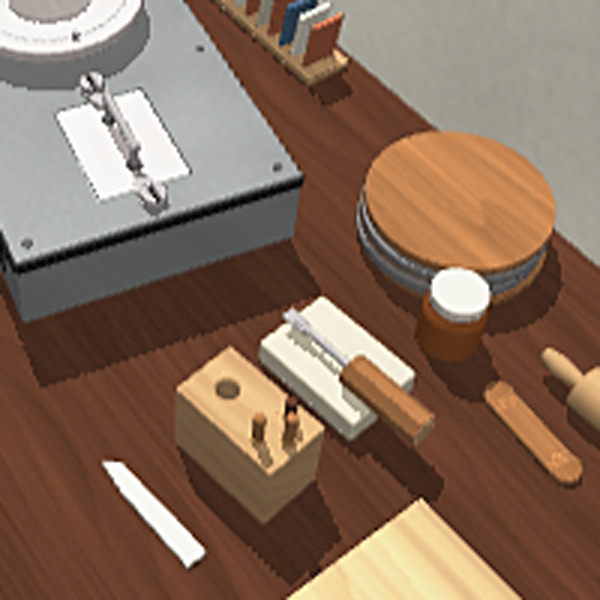

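Crop shows the hole at side (306,259), shank and blade tip (327,235), handle end (371,269). The two cameras differ by 1–2 cm, so I'll look closer with the wrist camera.

Run:
```python
from h import *
a=([.28,.559,.2],[-np.pi,0,2.678]); m=[.45,.25,.36],[-np.pi,0,2.0]; t=[.53,-.08,.33],[-np.pi,0,np.pi/2]
print(delta(*m,a),delta([.3,.52,.36],[-np.pi,0,2.4],a)); print(delta(*t,m))
```

```text
(array([-0.5805, -0.4007, -0.32  ]), array([0.    , 0.    , 0.3237])) (array([-0.0707, -0.0519, -0.32  ]), array([0.    , 0.    , 0.1327]))
(array([-0.6667, -0.1292,  0.06  ]), array([-0.    ,  0.    ,  0.2049]))
```

play_rows --pt "-0.03 -0.03 -0.1 0 0 0.05 0" --pt "-0.05 -0.04 -0.2 0 0 0.1 0" --pt "-0.07 -0.05 -0.3 0 0 0.13 0" --pt "-0.58 -0.4 -0.32 0 0 0.32 0" --pt "-0.58 -0.4 -0.32 0 0 0.32 0" --pt "-0.58 -0.4 -0.32 0 0 0.32 0" --pt "-0.58 -0.4 -0.32 0 0 0.32 0" --pt "-0.58 -0.4 -0.32 0 0 0.32 0" --pt "-0.58 -0.4 -0.32 0 0 0.32 0" --pt "-0.58 -0.4 -0.32 0 0 0.32 0"

```text
clock: 1.15
position: [0.4518, 0.2452, 0.361]
tool_rot: [3.141, 0.001, 2.001]
force: [-0.4, 0.5, 0.3]
grip_width: 0.0853
finger_force: 0.0
```

play_rows --pt "-0.67 -0.13 0.06 0 0 0.205 0" --pt "-0.67 -0.13 0.06 0 0 0.205 0" --pt "-0.67 -0.13 0.06 0 0 0.205 0" --pt "-0.67 -0.13 0.06 0 0 0.205 0" --pt "-0.67 -0.13 0.06 0 0 0.205 0" --pt "-0.67 -0.13 0.06 0 0 0.205 0" --pt "-0.67 -0.13 0.06 0 0 0.205 0" --pt "-0.67 -0.13 0.06 0 0 0.205 0" --pt "-0.67 -0.13 0.06 0 0 0.205 0"

```text
clock: 2.05
position: [0.5322, -0.0813, 0.33]
tool_rot: [-3.141, 0.0, 1.576]
force: [0.5, 0.8, 0.6]
grip_width: 0.0853
finger_force: 0.0
```

Run:
```python
from h import *
s=observe(); print(s['clock'],s['position'],s['tool_rot'],s['qpos'].round(2)); c=get_calibration('wrist'); print(c['xyz'],c['rotation'])
np.save('c1.npy',c,allow_pickle=True)
snap('wrist','w1.png',None,1.42)
```

```text
2.05 [ 0.53216292 -0.08128157  0.33002265] [-3.14076556e+00  1.27434665e-04  1.57649964e+00] [-0.35  0.29  0.52  1.67 -0.15  1.22  0.2 ]
[ 0.53243978 -0.00297859  0.50346419] [2.83097088e+00 1.52732622e-03 5.36514207e-03]
```

View pics/w1.png

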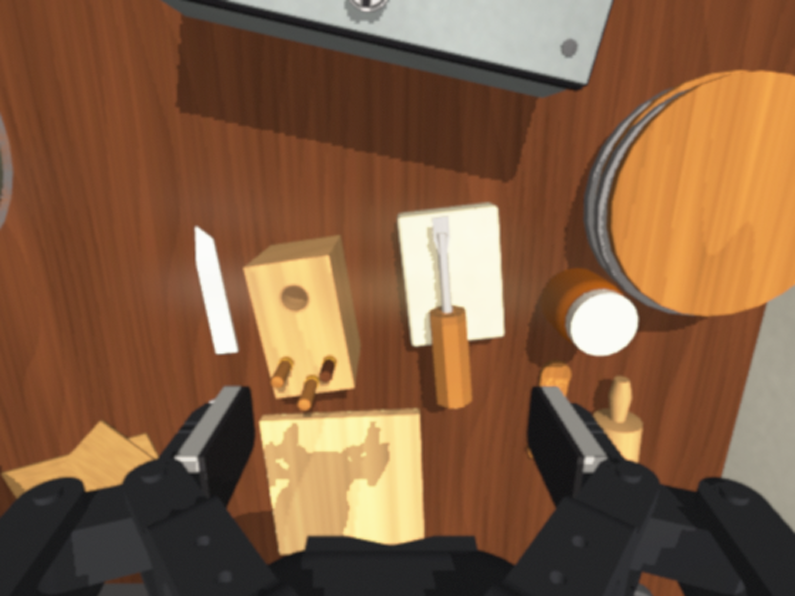

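Wrist view (795 px wide): hole (294,298), driver tip (441,222), shoulder (448,309), handle end (454,403), jar lid (600,322), rib top (555,372), board corners (262,415),(418,408).

Run:
```python
from h import *
c=np.load('c1.npy',allow_pickle=True).item(); k=1/1.42
for n,u,v,z in [('hole',294,298,.1),('tip',441,218,.053),('shoulder',448,309,.06),('end',455,405,.055),('jar',600,322,.085),('ribtop',545,365,.008),('ribmid',549,400,.008),
 ('b1',262,415,.016),('b2',418,408,.016),('b3',424,540,.016),('b4',278,553,.016),('bat1',398,215,.035),('bat2',497,206,.035),('bat3',503,335,.035),('bat4',414,347,.035),('blk1',246,267,.1),('blk2',328,254,.1),('blk3',354,388,.1),('blk4',273,397,.1)]:
  print(n,p2w(c,u*k,v*k,z))
```

```text
hole [ 0.4463 -0.1325  0.1   ]
tip [ 0.58   -0.0673  0.053 ]
shoulder [ 0.5896 -0.1559  0.06  ]
end [ 0.6023 -0.2663  0.055 ]
jar [ 0.73   -0.1594  0.085 ]
ribtop [ 0.7106 -0.2413  0.008 ]
ribmid [ 0.72   -0.2865  0.008 ]
b1 [ 0.3827 -0.3039  0.016 ]
b2 [ 0.5654 -0.2934  0.016 ]
b3 [ 0.5777 -0.4867  0.016 ]
b4 [ 0.3876 -0.5093  0.016 ]
bat1 [ 0.5395 -0.0672  0.035 ]
bat2 [ 0.6361 -0.0579  0.035 ]
bat3 [ 0.6525 -0.1935  0.035 ]
bat4 [ 0.5581 -0.2079  0.035 ]
blk1 [ 0.4059 -0.1043  0.1   ]
blk2 [ 0.4781 -0.0923  0.1   ]
blk3 [ 0.4983 -0.2222  0.1   ]
blk4 [ 0.4205 -0.2323  0.1   ]
```

```bash
cat >> h.py <<'E'
d=np.array([-.1115,.9938,0]); Z=np.array([0,0,1.])
def tool(x,z): return R.from_matrix(np.c_[x,np.cross(z,x),z]).as_euler('xyz')
def go(pos,rpy,ref=None):
    a,b=delta(pos,rpy,ref); print(*a,*b,' n=',max(np.linalg.norm(a)*10,np.linalg.norm(b)*14).round(1))
E
python3 - <<'E'
from h import *
q=np.sqrt(.5); x=(d+Z)*q; z=(d-Z)*q; r=tool(x,z); G=np.array([.5986,-.2333,.053])
print(r)
pre=G+.022*z-.1*z; print(pre,G+.022*z)
go(pre,r)
E
```

```text
[-3.14159265 -0.78539816  1.6825247 ]
[ 0.60474971 -0.28811237  0.10815433] [ 0.59686547 -0.2178401   0.03744365]
-0.4171 0.1422 0.4438 0.0193 0.3745 -0.0473  n= 6.3
```

play_rows --pt "-0.3 0.14 0.1 0.01 0.12 -0.02 0" --pt "-0.35 0.14 0.2 0.01 0.2 -0.03 0" --pt "-0.417 0.142 0.44 0.0193 0.3745 -0.0473 0" --pt "-0.417 0.142 0.444 0.0193 0.3745 -0.0473 0" --pt "-0.417 0.142 0.444 0.0193 0.3745 -0.0473 0" --pt "-0.417 0.142 0.444 0.0193 0.3745 -0.0473 0" --pt "-0.417 0.142 0.444 0.0193 0.3745 -0.0473 0" --pt "-0.417 0.142 0.444 0.0193 0.3745 -0.0473 0" --pt "-0.417 0.142 0.444 0.0193 0.3745 -0.0473 0"

```text
clock: 3.0
position: [0.6029, -0.2894, 0.1017]
tool_rot: [-3.132, -0.79, 1.674]
force: [-0.6, 0.8, -1.2]
grip_width: 0.0854
finger_force: 0.0
```

Run:
```python
from h import *
s=observe(); print(s['qpos'].round(2)); c=get_calibration('wrist')
np.save('c2.npy',c,allow_pickle=True)
snap('wrist','w2.png',None,1.42)
for t in (-.1,-.0,.095): print(w2p(c,np.array([.5906,-.1617,.053])+d*t))
q=np.sqrt(.5); x=(d+Z)*q; z=(d-Z)*q; r=tool(x,z); G=np.array([.5986,-.2333,.053])
go(G+.022*z,r)
```

```text
[ 0.52  1.11  0.28  1.03 -0.75  1.7   1.  ]
(np.float64(277.4501666166225), np.float64(235.87153241438492))
(np.float64(276.7708523171748), np.float64(130.259563918179))
(np.float64(276.29867146013015), np.float64(56.85031897919089))
0.0033 0.0014 0.1957 -0.001 -0.0013 -0.0011  n= 2.0
```

View pics/w2.png

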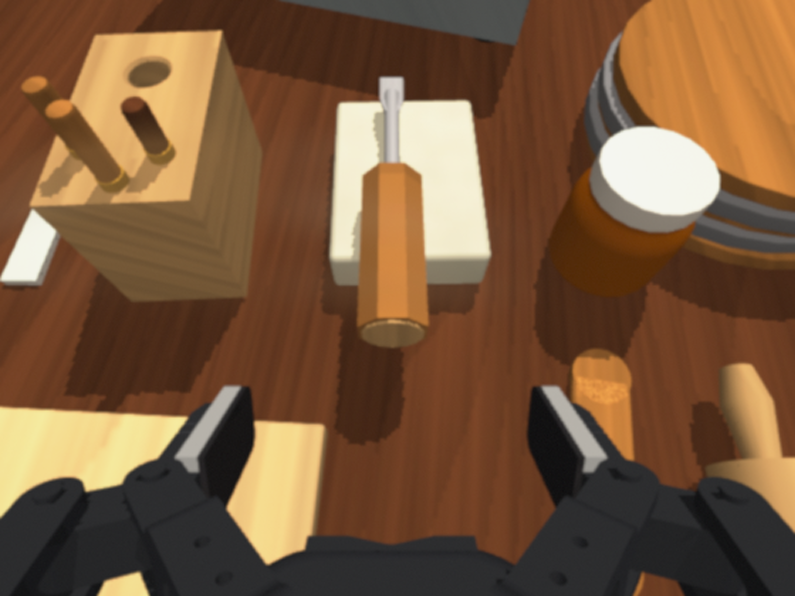

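Driver axis sits at column 392, exactly between the fingers (215/565), handle end at row 333, as predicted; advancing straight and gripping.

play_rows --pt "0.001 0 0.06 0 0 0 0" --pt "0.002 0 0.13 0 0 0 0" --pt "0.003 0.001 0.194 0 0 0 0" --pt "0.003 0.001 0.194 0 0 0 0" --pt "0.003 0.001 0.194 0 0 0 1" --pt "0.003 0.001 0.194 0 0 0 1" --pt "0.003 0.001 0.194 0 0 0 1" --pt "0.003 0.001 0.194 0 0 0 1" --pt "0.003 0.001 0.194 0 0 0 1" --newtons 100

```text
clock: 3.95
position: [0.5978, -0.22, 0.0413]
tool_rot: [3.14, -0.784, 1.683]
force: [1.0, -2.0, 2.4]
grip_width: 0.029
finger_force: 98.5
```

Run:
```python
from h import *
s=observe(); q=np.sqrt(.5); p=np.array(s['position']);rr=R.from_euler('xyz',s['tool_rot']).as_matrix()
print(s['qpos'].round(2), rr@[0,0,1])
h=np.array([.113,-.9936,0])
x=(-h-Z)*q; z=(h-Z)*q
# driver origin in tool frame, assuming estimate
o=rr.T@(np.array([.5906,-.1617,.053])-p); print('o',o)
up=p+[-.0,0,.2]; go(up,s['tool_rot'])
H=np.array([.447,-.1327,.1])
Rt=np.c_[x,np.cross(z,x),z]; r=tool(x,z)
t=H-Rt@o; print(t, r); hov=t+[0,0,.13]
go(hov,r); go(hov,r,(up,s['tool_rot']))
```

```text
[ 0.44  1.09  0.26  1.23 -0.77  1.51  1.07] [-0.07746747  0.70207469 -0.70787705]
o [ 0.04988466 -0.00067768  0.03323176]
0.2825 0.0005 -0.2832 0.0 0.0 0.0  n= 4.0
[ 0.44900396 -0.14432344  0.15877218] [3.14159265 0.78539816 1.68403319]
0.4797 -0.2784 -0.221 0.0006 -0.7495 -0.0012  n= 10.5
0.1972 -0.2789 0.0622 0.0006 -0.7495 -0.0012  n= 10.5
```

Width 29 mm rather than 36 — lifting and checking with a picture.

play_rows --pt "0.03 0 -0.03 0 0 0 1" --pt "0.1 0 -0.1 0 0 0 1" --pt "0.17 0 -0.17 0 0 0 1" --pt "0.24 0 -0.24 0 0 0 1" --pt "0.28 0 -0.28 0 0 0 1" --pt "0.28 0 -0.28 0 0 0 1"

```text
clock: 4.55
position: [0.5983, -0.2203, 0.2446]
tool_rot: [3.133, -0.781, 1.689]
force: [0.0, 0.2, -2.4]
grip_width: 0.0288
finger_force: 99.5
```

Run:
```python
from h import *
s=observe(); c=get_calibration('wrist'); np.save('c3.npy',c,allow_pickle=True)
print(s['position'],s['tool_rot'],s['qpos'].round(2))
snap('wrist','w3.png',None,1.42)
a=cv2.imread('pics/w3.png'); 
snap('side','s3.png',(230,80,430,280),2.5)
b=cv2.imread('pics/s3.png'); a=cv2.resize(a[:,200:600],None,fx=.75,fy=.84); b=cv2.resize(b,(500,500))
cv2.imwrite('pics/m3.png',np.hstack([a[:500],b]))
```

```text
[ 0.59833907 -0.22025612  0.24461391] [ 3.1327989  -0.780526    1.68877928] [ 0.43  0.87  0.29  1.16 -0.75  1.76  0.9 ]
```

View pics/m3.png

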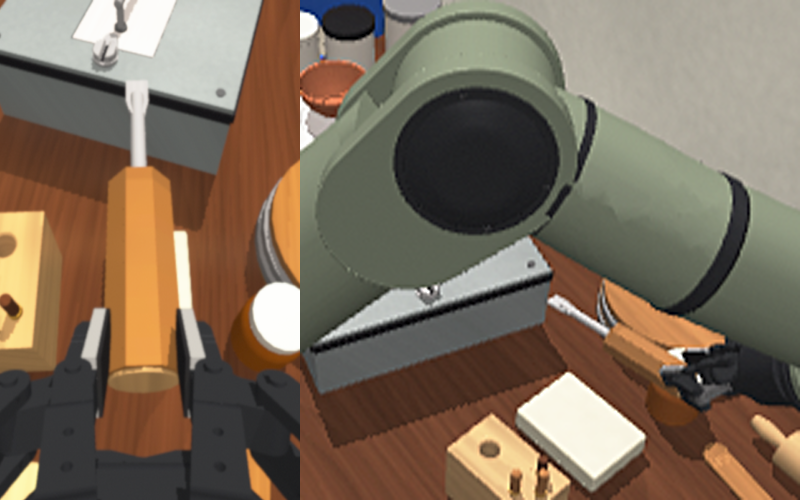

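Wrist: driver held centrally, shoulder at about (271,141), tip (269,70) full-frame px. Compare with prediction for slip.

```bash
cat >> h.py <<'E'
o3=np.array([.0499,-.0007,.0332])
E
python3 - <<'E'
from h import *
from scipy.optimize import least_squares
c=np.load('c3.npy',allow_pickle=True).item()
p=np.array([.59834,-.22026,.24461]); rr=R.from_euler('xyz',[3.1328,-.78053,1.68878]).as_matrix()
def pr(v,t):
    ax=np.array([np.cos(v[2]),v[3],np.sin(v[2])]); return w2p(c,p+rr@(np.array([v[0],-.0007,v[1]])+ax*t))
for a in (45,50,55): print(a,[np.round(pr([.0499,.0332,np.radians(a),0],t)) for t in (-.1,0,.095)])
# handle end lower edge approx
print('end', 142/.75+200, 378/.84, (142/.75+200)/1.42, 378/.84/1.42)
E
```

```text
45 [array([273., 320.]), array([273., 151.]), array([273.,  48.])]
50 [array([272., 316.]), array([273., 151.]), array([273.,  58.])]
55 [array([272., 310.]), array([273., 151.]), array([273.,  68.])]
end 389.33333333333337 450.0 274.1784037558686 316.90140845070425
```

Run:
```python
from h import *
from scipy.optimize import least_squares
c=np.load('c3.npy',allow_pickle=True).item()
p=np.array([.59834,-.22026,.24461]); rr=R.from_euler('xyz',[3.1328,-.78053,1.68878]).as_matrix()
def pr(v,t):
    a=v[1]; ax=np.array([np.cos(a),0,np.sin(a)]); return np.array(w2p(c,p+rr@(np.array([-.001,-.0007,-.0178])+ax*(v[0]+t))))
f=lambda v:[pr(v,-.1)[1]-317,pr(v,.095)[1]-69.6]
r=least_squares(f,[.072,.8],x_scale=[.01,.1]); v=r.x; print(v[0],np.degrees(v[1]),r.cost,pr(v,0), 'tiltworld',np.degrees(np.arcsin((rr@[np.cos(v[1]),0,np.sin(v[1])])[2])))
```

```text
0.07292103285297555 51.447508126800486 4.2764995330921447e-23 [273.08718509 158.76391721] tiltworld -6.725194131879212
```

```bash
cat >> h.py <<'E'
h=np.array([.113,-.9936,0]); H=np.array([.447,-.1327,.1])
def place(a,s=.0725):
    ca,sa=np.cos(a),np.sin(a); x=-h*sa-Z*ca; z=h*ca-Z*sa
    o=np.array([-.001,-.0007,-.0178])+s*np.array([ca,0,sa])
    return H-np.c_[x,np.cross(z,x),z]@o, tool(x,z)
E
python3 - <<'E'
from h import *
t,r=place(np.radians(48)); print(t,r); go(t+[0,0,.13],r)
E
```

```text
[ 0.44895743 -0.14371681  0.15860289] [-3.14159265  0.73303829  1.68403319]
0.1989 -0.278 0.0606 0.0008 -0.7243 -0.0008  n= 10.1
```

play_rows --pt "0.02 -0.02 -0.02 0 -0.07 0 1" --pt "0.06 -0.06 -0.04 0 -0.14 0 1" --pt "0.1 -0.1 -0.04 0 -0.21 0 1" --pt "0.14 -0.14 -0.02 0 -0.28 0 1" --pt "0.16 -0.18 0 0 -0.35 0 1" --pt "0.18 -0.22 0.02 0 -0.42 0 1" --pt "0.199 -0.25 0.04 0 -0.49 0 1" --pt "0.199 -0.278 0.061 0 -0.56 0 1" --pt "0.199 -0.278 0.061 0.001 -0.63 -0.001 1" --pt "0.199 -0.278 0.061 0.001 -0.7243 -0.001 1" --newtons 120

```text
clock: 5.65
position: [0.4488, -0.1431, 0.2879]
tool_rot: [-3.14, 0.555, 1.684]
force: [1.0, -0.7, -1.8]
grip_width: 0.0277
finger_force: 119.1
```

Run:
```python
from h import *
s=observe(); print(s['position'],s['tool_rot'],s['qpos'].round(2))
t,r=place(np.radians(48)); print(t+[0,0,.13],r); go(t+[0,0,.13],r)
snap('scene','a4.png',(150,130,290,270),2.85);a=cv2.imread('pics/a4.png')
snap('side','b4.png',(230,110,370,310),2);b=cv2.imread('pics/b4.png')
cv2.imwrite('pics/m4.png',np.hstack([a[:399],b[:399]]));print(a.shape,b.shape)
```

```text
[ 0.44884568 -0.14314331  0.28794924] [-3.14034413  0.55508767  1.68429643] [-0.72  0.18  0.55  2.06  0.54  1.03 -0.37]
[ 0.44895743 -0.14371681  0.28860289] [-3.14159265  0.73303829  1.68403319]
-0.0017 0.0001 -0.0005 -0.0005 -0.085 0.0002  n= 1.2
(399, 399, 3) (400, 280, 3)
```

View pics/m4.png

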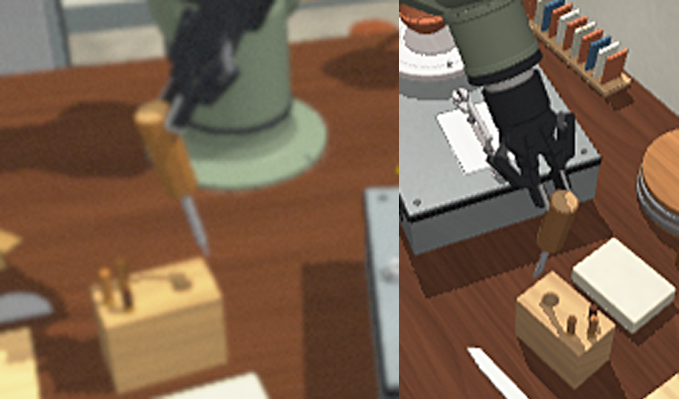

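Scene picture: handle end centre at (202.6,168), tip (222,217) — still short of the last 10° of turn; fit the driver's angle in the tool.

Run:
```python
from h import *
c=get_calibration('scene'); c2=get_calibration('side'); s=observe(); p=np.array(s['position']); rr=R.from_euler('xyz',s['tool_rot']).as_matrix()
for a in (45,48,51,54):
    q=np.radians(a); f=lambda t,c:np.array(w2p(c,p+rr@(np.array([-.001,-.0007,-.0178])+(.0725+t)*np.array([np.cos(q),0,np.sin(q)]))))
    e,t=f(-.1,c),f(.095,c); e2,t2=f(-.1,c2),f(.095,c2); print(a,e.round(1),t.round(1),(t-e).round(1),e2.round(1),t2.round(1),(t2-e2).round(1))
b=(np.array([563,204])-[399,0])/2+[230,110]; tt=(np.array([540,275])-[399,0])/2+[230,110]; print(b,tt,tt-b)
```

```text
45 [204.3 169.1] [224.3 217.8] [20.  48.7] [312.3 210.6] [297.8 243.5] [-14.5  32.8]
48 [204.8 168.9] [221.7 218.9] [17.  49.9] [311.9 210.3] [299.7 245.7] [-12.2  35.4]
51 [205.3 168.8] [219.1 219.8] [13.8 51. ] [311.5 209.9] [301.7 247.8] [-9.9 37.9]
54 [205.8 168.6] [216.5 220.6] [10.7 52. ] [311.1 209.5] [303.6 249.8] [-7.5 40.3]
[312. 212.] [300.5 247.5] [-11.5  35.5]
```

Run:
```python
from h import *
t,r=place(np.radians(47)); 
hv=t+[0,0,.13]; go(hv,r); go(t+[0,0,.055],r); go(t+[0,0,.003],r)
```

```text
-0.0095 -0.0009 -0.0004 -0.001 -0.0926 0.0036  n= 1.3
0.0698 0.0 0.1269 -0.001 -0.0926 0.0036  n= 1.4
0.1247 0.0006 0.2152 -0.001 -0.0926 0.0036  n= 2.5
```

play_rows --pt "-0.0095 -0.001 -0.0004 -0.001 -0.05 0.0036 1" --pt "-0.0095 -0.001 -0.0004 -0.001 -0.0926 0.0036 1" --pt "-0.0095 -0.001 -0.0004 -0.001 -0.0926 0.0036 1" --pt "0.02 -0.001 0.047 -0.001 -0.0926 0.0036 1" --pt "0.045 0 0.087 -0.001 -0.0926 0.0036 1" --pt "0.07 0 0.127 -0.001 -0.0926 0.0036 1" --pt "0.07 0 0.127 -0.001 -0.0926 0.0036 1"

```text
clock: 6.45
position: [0.448, -0.1478, 0.2136]
tool_rot: [-3.139, 0.744, 1.677]
force: [0.6, -0.9, -0.7]
grip_width: 0.028
finger_force: 120.1
```

Run:
```python
from h import *
t,r=place(np.radians(47)); s=observe(); print(s['position']-t,s['force'],s['moment'])
go(t+[0,0,.003],r)
```

```text
[-0.00098638 -0.0038473   0.05480466] [ 0.63584522 -0.88049162 -0.6775916 ] [ 0.88567961  0.15759149 -0.04994857]
0.0756 0.0029 0.0712 -0.0034 -0.0032 -0.0025  n= 1.0
```

play_rows --pt "0 0 0 0 0 0 1" --pt "0 0 0 0 0 0 1"

```text
clock: 6.65
position: [0.4495, -0.1472, 0.2161]
tool_rot: [3.137, 0.743, 1.673]
force: [1.1, 0.1, -0.3]
grip_width: 0.0275
finger_force: 120.1
```

Run:
```python
from h import *
t,r=place(np.radians(47)); s=observe(); print(s['position']-t,s['tool_rot']-r,s['force'],s['moment'])
go(t+[0,0,.003],r); print(t,r)
```

```text
[ 0.00047149 -0.00325604  0.0572642 ] [-0.00451305 -0.00704541 -0.01093775] [ 1.07432621  0.07555167 -0.28609577] [ 0.93673901  0.09667666 -0.02756634]
0.0783 -0.0006 0.0754 -0.0014 -0.0034 -0.0038  n= 1.1
[ 0.44898465 -0.1439561   0.15879991] [3.14159265 0.75049158 1.68403319]
```

play_rows --pt "0.004 0 -0.003 0 0 0 1" --pt "0.03 0 0.025 0 0 0 1" --pt "0.05 0 0.045 0 0 0 1" --pt "0.07 0 0.066 0 0 0 1" --pt "0.077 0 0.074 0 0 0 1" --pt "0.077 0 0.074 0 0 0 1"

```text
clock: 7.25
position: [0.4491, -0.1436, 0.162]
tool_rot: [3.139, 0.745, 1.675]
force: [0.2, 0.3, -1.3]
grip_width: 0.0277
finger_force: 120.3
```

Run:
```python
from h import *
t,r=place(np.radians(47)); s=observe(); print(s['position']-t,s['tool_rot']-r,s['force'],s['moment'])
snap('scene','a5.png',(150,150,290,290),2.85);a=cv2.imread('pics/a5.png')
snap('side','b5.png',(230,160,370,300),2.85);b=cv2.imread('pics/b5.png')
cv2.imwrite('pics/m5.png',np.hstack([a[:399],b[:399]]))
```

```text
[0.00016404 0.00032948 0.00322565] [-0.002991   -0.00553261 -0.00877074] [ 0.22635964  0.25416572 -1.25961285] [0.91185833 0.04594677 0.05545271]
```

View pics/m5.png

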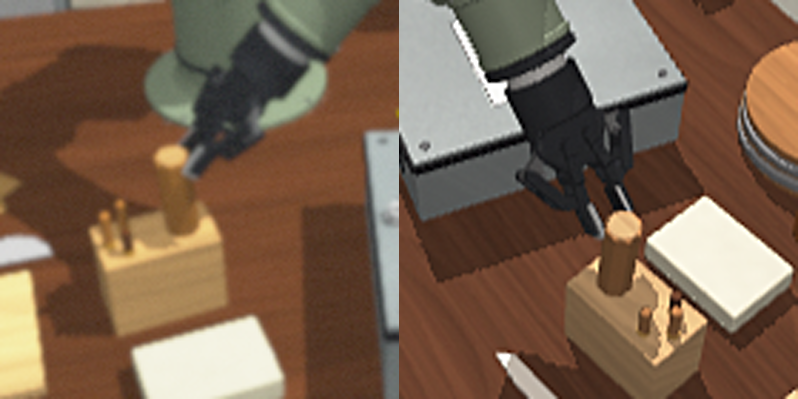

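Driver is in the hole upright, a few mm above seating. Lower 3 mm and release.

play_rows --pt "0.002 0 0.002 0 0 0 1" --pt "0.004 0 0.0044 0 0 0 1" --pt "0.004 0 0.0044 0 0 0 1" --pt "0.004 0 0.0044 0 0 0 0.5" --pt "0.004 0 0.0044 0 0 0 0.3" --pt "0.004 0 0.0044 0 0 0 0.2" --pt "0.004 0 0.0044 0 0 0 0.1"

```text
clock: 8.05
position: [0.449, -0.1436, 0.1589]
tool_rot: [3.138, 0.744, 1.675]
force: [0.2, 1.0, 0.2]
grip_width: 0.077
finger_force: 0.0
```

play_rows --pt "0 0 -0.05 0 0 0 0.1" --pt "0 0 -0.13 0 0 0 0.1" --pt "0 0 -0.21 0 0 0 0.1" --pt "-0.05 0 -0.26 0 0 0 0" --pt "-0.15 0 -0.3 0 0 0 0" --pt "-0.2 0 -0.35 0 0 0 0"

```text
clock: 8.65
position: [0.4431, -0.1008, 0.3573]
tool_rot: [3.138, 0.744, 1.673]
force: [0.6, 0.5, 0.6]
grip_width: 0.0855
finger_force: 0.0
```

Run:
```python
from h import *
s=observe(); print(s['position'],s['tool_rot'],s['qpos'].round(2))
# look pose: TCP where the wrist cam sees cover, yaw ~1.57-.23
t=[.53,.08,.34]; go(t,[np.pi,0,1.35]);
```

```text
[ 0.44312161 -0.10083619  0.35731942] [3.13830947 0.74426106 1.67298502] [-0.92  0.16  0.53  2.    0.65  1.31 -0.56]
0.2751 0.2104 -0.2056 0.0589 0.352 0.1476  n= 5.4
```

play_rows --pt "0.05 0.02 -0.1 0.0 0.07 0.02 0" --pt "0.275 0.19 -0.2 0.0589 0.352 0.1476 0" --pt "0.275 0.21 -0.2 0.0589 0.352 0.1476 0" --pt "0.275 0.21 -0.2 0.0589 0.352 0.1476 0" --pt "0.275 0.21 -0.2 0.0589 0.352 0.1476 0" --pt "0.275 0.21 -0.2 0.0589 0.352 0.1476 0" --pt "0.275 0.21 -0.2 0.0589 0.352 0.1476 0" --pt "0.275 0.21 -0.2 0.0589 0.352 0.1476 0"

```text
clock: 9.45
position: [0.5301, 0.0799, 0.3358]
tool_rot: [-3.141, 0.002, 1.352]
force: [0.5, 0.7, -0.2]
grip_width: 0.0851
finger_force: 0.0
```

Run:
```python
from h import *
s=observe(); print(s['position'],s['tool_rot'],s['qpos'].round(2))
c=get_calibration('wrist'); np.save('c6.npy',c,allow_pickle=True); print(c['xyz'])
snap('wrist','w6.png')
for p in ([.51,.1,.134],[.55,.28,.134],[.53,.19,.157],[.447,-.133,.2]): print(w2p(c,p))
go([.50,-.16,.42],[np.pi,0,1.45])
```

```text
[0.53005851 0.07994863 0.33581211] [-3.14135407e+00  1.61061417e-03  1.35221072e+00] [-0.66  0.28  0.51  1.66 -0.14  1.23 -0.33]
[0.54773075 0.15663398 0.50916904]
(np.float64(253.51566249529185), np.float64(161.57855122413196))
(np.float64(249.68601591749322), np.float64(-30.135036857842096))
(np.float64(250.17858569178995), np.float64(71.57721450931328))
(np.float64(244.69221274485506), np.float64(377.94991121764144))
-0.4831 0.0451 -0.1677 -0.0001 0.0007 -0.0461  n= 5.1
```

play_rows --pt "0.1 0 0 0 0 0 0" --pt "0.2 0 0 0 0 0 0" --pt "0.24 0 0 0 0 0 0" --pt "0.24 0 0 0 0 0 0" --pt "0.24 0 0 0 0 0 0"

```text
clock: 10.0
position: [0.556, 0.1978, 0.3355]
tool_rot: [-3.141, 0.002, 1.354]
force: [0.2, -0.5, 0.2]
grip_width: 0.0854
finger_force: 0.0
```

Run:
```python
from h import *
s=observe(); print(s['position'],s['tool_rot'])
c=get_calibration('wrist'); np.save('c7.npy',c,allow_pickle=True); print(c['xyz'])
snap('wrist','w7.png')
for p in ([.51,.1,.134],[.55,.28,.134],[.53,.19,.157],[.447,-.133,.2]): print(w2p(c,p))
a=cv2.imread('pics/w7.png')[0:300,140:360]; b=cv2.imread('pics/w6.png')[280:420,175:315]
a=cv2.resize(a,None,fx=2,fy=2,interpolation=cv2.INTER_CUBIC); b=cv2.resize(b,None,fx=2.5,fy=2.5,interpolation=cv2.INTER_CUBIC)
m=np.zeros((600,790,3),np.uint8); m[:,:440]=a; m[:350,440:]=b; cv2.imwrite('pics/m7.png',m)
```

```text
[0.55597314 0.19775892 0.33552946] [-3.14146107e+00  1.75207425e-03  1.35386266e+00]
[0.5734956  0.27449563 0.50882771]
(np.float64(255.54553714974801), np.float64(258.62048772792497))
(np.float64(252.70607898055079), np.float64(102.06642718753848))
(np.float64(252.96056553217184), np.float64(191.1538470582219))
(np.float64(247.13055760260045), np.float64(453.6515182455318))
```

View pics/m7.png

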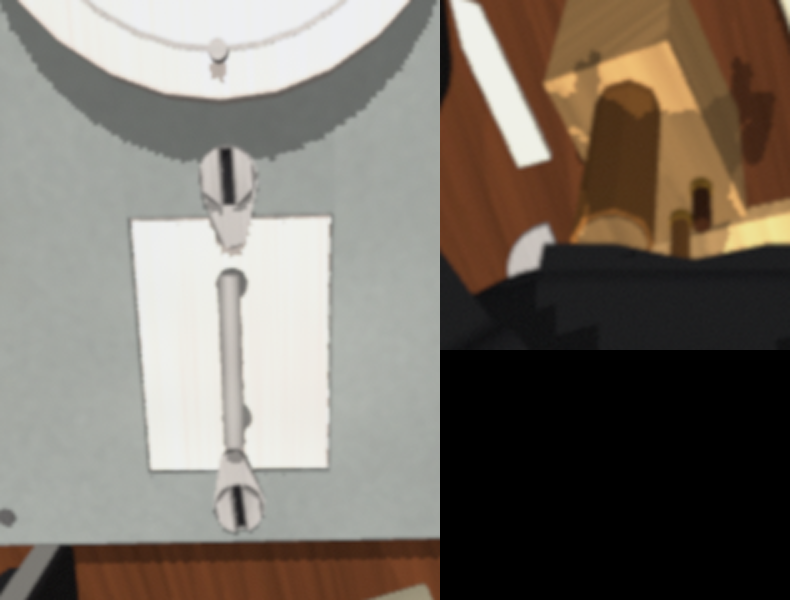

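Fastener B boss at full-frame (254,88.5), slot (252,74)–(255,101.5); A boss (259.5,254), slot (258,244)–(261,262); cover corners (205.5,109),(305.5,108),(304.5,234),(215,234.5). Driver stands upright; end face centre ≈(244,378), as predicted for the hole.

Run:
```python
from h import *
c=np.load('c7.npy',allow_pickle=True).item()
A=p2w(c,259.5,254,.1345);B=p2w(c,254,88.5,.1345); print('A',A,'B',B,'AB',np.linalg.norm(A-B),'mid',(A+B)/2, 'yaw of y',np.degrees(np.arctan2(*(B-A)[1::-1])))
for n,q in (('sA',[(258,244),(261,262)]),('sB',[(252,74),(255,101.5)])):
    a,b=[p2w(c,*u,.1345) for u in q]; print(n,a,b,np.linalg.norm(a-b),np.degrees(np.arctan2(*(a-b)[1::-1])))
C=[p2w(c,*u,.12) for u in [(205.5,109),(305.5,108),(304.5,234),(215,234.5)]]; print(C,np.mean(C,0))
print([np.degrees(np.arctan2(*(C[i]-C[j])[1::-1])) for i,j in((0,3),(1,2),(1,0),(2,3))],np.linalg.norm(C[0]-C[3]),np.linalg.norm(C[1]-C[0]))
print('bow ends',p2w(c,140+229/2,280/2,.157),p2w(c,140+234/2,455/2,.157))
```

```text
A [0.5163 0.1053 0.1345] B [0.5546 0.2929 0.1345] AB 0.19146971039827682 mid [0.53545 0.1991  0.1345 ] yaw of y 78.46119079594614
sA [0.5176 0.1187 0.1345] [0.5156 0.0943 0.1345] 0.024481829996958974 85.31410016049729
sB [0.5559 0.3072 0.1345] [0.5526 0.28   0.1345] 0.02739945254927545 83.08248217178752
[array([0.496 , 0.2844, 0.12  ]), array([0.6051, 0.2614, 0.12  ]), array([0.5754, 0.1134, 0.12  ]), array([0.4657, 0.1368, 0.12  ])] [0.53555 0.199   0.12   ]
[np.float64(78.39922850362925), np.float64(78.65284797845885), np.float64(-11.904537510655562), np.float64(-12.04124297721222)] 0.15067796786524562 0.1114980268883714
bow ends [0.5444 0.2429 0.157 ] [0.5245 0.1479 0.157 ]
```

Run:
```python
from h import *
up=[.447,-.133,.29]; r=[np.pi,0,1.675]; go(up,r); go([.447,-.133,.153],r,(up,r))
```

```text
-0.6913 -0.07 0.0925 -0.0001 0.0006 -0.1541  n= 7.0
0.0 -0.0 0.274 0.0 0.0 0.0  n= 2.7
```

play_rows --pt "-0.1 -0.01 0.01 0 0 -0.03 0" --pt "-0.69 -0.07 0.09 0 0 -0.154 0" --pt "-0.69 -0.07 0.09 0 0 -0.154 0" --pt "-0.69 -0.07 0.09 0 0 -0.154 0" --pt "-0.69 -0.07 0.09 0 0 -0.154 0" --pt "-0.69 -0.07 0.09 0 0 -0.154 0" --pt "-0.69 -0.07 0.09 0 0 -0.154 0" --pt "-0.69 -0.07 0.09 0 0 -0.154 0" --pt "-0.69 -0.07 0.09 0 0 -0.154 0" --pt "-0.69 -0.07 0.09 0 0 -0.154 0"

```text
clock: 11.05
position: [0.4473, -0.1316, 0.2911]
tool_rot: [3.141, 0.0, 1.675]
force: [0.2, 0.2, 0.0]
grip_width: 0.0858
finger_force: 0.0
```

Run:
```python
from h import *
s=observe(); print(s['position'],s['tool_rot'],s['qpos'].round(2)); r=[np.pi,0,1.675]
go([.447,-.133,.153],r)
```

```text
[ 0.44725022 -0.13155022  0.29114274] [3.14138572e+00 5.41646405e-05 1.67477979e+00] [-0.32  0.18  0.57  1.9  -0.11  1.09  0.39]
-0.0028 -0.0009 0.2763 0.0001 0.0 -0.0001  n= 2.8
```

play_rows --pt "-0.002 0 0.08 0 0 0 0" --pt "-0.002 0 0.16 0 0 0 0" --pt "-0.002 0 0.22 0 0 0 0" --pt "-0.002 0 0.276 0 0 0 0" --pt "-0.002 0 0.276 0 0 0 0" --pt "-0.002 0 0.276 0 0 0 1" --pt "-0.002 0 0.276 0 0 0 1" --pt "-0.002 0 0.276 0 0 0 1" --pt "-0.002 0 0.276 0 0 0 1" --pt "-0.002 0 0.276 0 0 0 1" --newtons 100

```text
clock: 12.05
position: [0.448, -0.1331, 0.1544]
tool_rot: [3.14, 0.0, 1.674]
force: [-5.2, 0.3, 22.1]
grip_width: 0.0336
finger_force: 97.8
```

Run:
```python
from h import *
s=observe(); print(s['position'],s['tool_rot'],s['qpos'].round(2),s['moment']); r=[np.pi,0,1.675]; p=s['position']
up=[p[0],p[1],.365]; go(up,s['tool_rot']); 
# above A: tip = TCP - ~.153-... : TCP z - .148 = tip
m=[.516,.104,.365]; r2=[np.pi,0,np.radians(-4.5)]; go(m,r2,(up,s['tool_rot']))
```

```text
[ 0.44803756 -0.13311156  0.15440359] [3.13953800e+00 2.24979484e-04 1.67432542e+00] [-0.23  0.38  0.5   2.07 -0.26  0.75  0.54] [0.1662728  1.23585647 0.00277916]
-0.0001 0.0009 -0.4212 0.0 0.0 0.0  n= 4.2
0.4576 0.1842 0.0003 0.0008 -0.0008 0.8369  n= 11.7
```

play_rows --pt "0 0 -0.03 0 0 0 1" --pt "0 0 -0.1 0 0 0 1" --pt "0 0 -0.18 0 0 0 1" --pt "0 0 -0.26 0 0 0 1" --pt "0 0 -0.34 0 0 0 1" --pt "0 0 -0.421 0 0 0 1" --pt "0 0 -0.421 0 0 0 1" --newtons 120

```text
clock: 12.75
position: [0.4488, -0.1335, 0.3683]
tool_rot: [3.134, 0.001, 1.674]
force: [1.1, 0.4, -1.8]
grip_width: 0.0327
finger_force: 120.0
```

play_rows --pt "0.04 0.01 0 0 0 0.06 1" --pt "0.1 0.04 0 0 0 0.13 1" --pt "0.16 0.06 0 0 0 0.2 1" --pt "0.22 0.08 0 0 0 0.27 1" --pt "0.28 0.11 0 0 0 0.34 1" --pt "0.33 0.13 0 0 0 0.41 1" --pt "0.38 0.15 0 0 0 0.48 1" --pt "0.42 0.17 0 0 0 0.55 1" --pt "0.4576 0.184 0 0 0 0.62 1" --pt "0.4576 0.184 0 0 0 0.69 1"

```text
clock: 13.75
position: [0.5152, 0.107, 0.363]
tool_rot: [-3.142, 0.001, 0.226]
force: [-0.8, -0.3, -1.7]
grip_width: 0.0331
finger_force: 120.0
```

Run:
```python
from h import *
s=observe(); print(s['position'],s['tool_rot'],s['qpos'].round(2))
A=[.516,.104,.305]; go(A,[np.pi,0,np.radians(-4.5)])
```

```text
[0.51522335 0.10696033 0.36296998] [-3.14158619e+00  6.78209872e-04  2.26446265e-01] [-0.8   0.26  0.61  1.64 -0.15  1.29 -1.5 ]
0.0003 0.0061 0.1159 0.0 0.0003 0.1456  n= 2.0
```

play_rows --pt "0 0.006 0.02 0 0 0.07 1" --pt "0 0.006 0.06 0 0 0.1456 1" --pt "0 0.006 0.1 0 0 0.1456 1" --pt "0 0.006 0.116 0 0 0.1456 1" --pt "0 0.006 0.116 0 0 0.1456 1"

```text
clock: 14.25
position: [0.5154, 0.1012, 0.3049]
tool_rot: [3.141, 0.001, -0.075]
force: [-0.8, 0.2, -0.1]
grip_width: 0.0325
finger_force: 119.9
```

Run:
```python
from h import *
s=observe(); print(s['position'],s['tool_rot'])
c=get_calibration('wrist'); np.save('c8.npy',c,allow_pickle=True)
snap('wrist','w8.png'); snap('side','b8.png'); snap('scene','a8.png')
p=s['position']; tip=p-[0,0,.149]; 
for n,k in (('wrist',c),('side',get_calibration('side')),('scene',get_calibration('scene'))): print(n,'tip',w2p(k,tip),'A',w2p(k,[.516,.104,.1345]))
w=cv2.imread('pics/full_w8.png')
u,v=np.array(w2p(c,tip)).astype(int); print(u,v)
def cr(im,u,v,r,size):
    u=min(max(u,r),560-r);v=min(max(v,r),420-r);print((u-r,v-r)); return cv2.resize(im[v-r:v+r,u-r:u+r],(size,size),interpolation=cv2.INTER_CUBIC)
m=np.zeros((600,800,3),np.uint8); m[:480,:480]=cr(w,u,v,60,480)
for i,n in enumerate(('side','scene')):
    k=get_calibration(n); im=cv2.imread('pics/full_'+('b8.png' if n=='side' else 'a8.png')); q=np.array(w2p(k,tip)).astype(int); m[i*300:i*300+300,480:780]=cr(im,q[0],q[1],30,300)
cv2.imwrite('pics/m8.png',m)
```

```text
[0.51539822 0.10123812 0.30488927] [ 3.14074816e+00  1.33479822e-03 -7.47336182e-02]
wrist tip (np.float64(274.9098154400201), np.float64(186.08040479775218)) A (np.float64(272.24394689489736), np.float64(180.85530805599637))
side tip (np.float64(281.653170535945), np.float64(189.4147119648162)) A (np.float64(281.31135762525207), np.float64(193.26018968403122))
scene tip (np.float64(289.6951413244102), np.float64(217.89286659263695)) A (np.float64(290.4073313963909), np.float64(223.1998586437963))
274 186
(np.int64(214), np.int64(126))
(np.int64(251), np.int64(159))
(np.int64(259), np.int64(187))
```

View pics/m8.png

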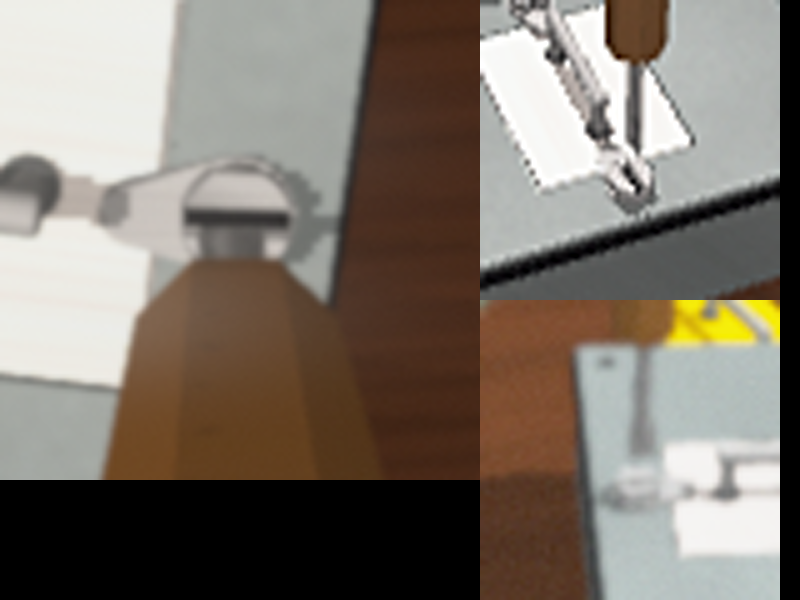

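Wrist crop: slot centre at full px (273.4,180.3), level in the picture (aligned with blade); blade tip's near edge centre at (272.4,183).

Run:
```python
from h import *
c=np.load('c8.npy',allow_pickle=True).item(); 
for z in (.153,.156,.159): print('tip edge',p2w(c,272.4,183,z))
print('slot',p2w(c,273.4,180.3,.1345)); s=observe(); print(s['position'],s['tool_rot'],s['force'],s['moment'])
# blade row profile in the wrist image
g=cv2.cvtColor(cv2.imread('pics/full_w8.png'),cv2.COLOR_BGR2GRAY); print(g[168:194,268:278:3].T)
```

```text
tip edge [0.518  0.1036 0.153 ]
tip edge [0.5187 0.1035 0.156 ]
tip edge [0.5194 0.1034 0.159 ]
slot [0.5165 0.1027 0.1345]
[0.51625336 0.10124251 0.30628534] [-3.14129979e+00 -9.05667371e-04 -7.52864428e-02] [ 0.03668194  0.7310443  -0.06984653] [-0.01854777  0.00909985 -0.07562704]
[[154 172 191 195 194 190 185 184 181 158 107  65  54  59  78 101 112 116
  118 117 114 108  97  84  81  83]
 [141 168 192 197 197 194 188 186 185 166 118  70  53  58  77  97 103 104
  105 105 105 102  93  83  79  82]
 [129 159 188 197 198 197 193 189 187 168 120  70  53  57  74  91  93  92
   92  93  92  92  86  80  78  81]
 [121 152 186 197 198 199 194 193 192 173 126  75  53  56  72  90  92  91
   91  89  88  87  82  78  77  79]]
```

play_rows --pt "-0.003 0 0.015 0 0 0 1" --pt "-0.003 0 0.03 0 0 0 1" --pt "-0.003 0 0.038 0 0 0 1" --pt "-0.003 0 0.042 0 0 0 1" --pt "-0.003 0 0.046 0 0 0 1" --pt "-0.003 0 0.049 0 0 0 1" --pt "-0.003 0 0.052 0 0 0 1" --pt "-0.003 0 0.052 0 0 0 1"

```text
clock: 15.2
position: [0.5143, 0.1014, 0.2793]
tool_rot: [3.141, 0.0, -0.076]
force: [-1.1, -0.6, -0.2]
grip_width: 0.0326
finger_force: 120.0
```

Run:
```python
from h import *
s=observe(); print(s['position'],s['tool_rot'],s['force'],s['moment'])
```

```text
[0.51434174 0.1014017  0.27927619] [ 3.14130195e+00  2.23995594e-04 -7.56566394e-02] [-1.07543522 -0.59521216 -0.21258599] [-0.01988069 -0.01034727  0.00292198]
```

play_rows --pt "0 0 0.003 0 0 0 1" --pt "0 0 0.006 0 0 0 1" --pt "0 0 0.006 0 0 0 1"

```text
clock: 15.5
position: [0.5143, 0.1014, 0.2762]
tool_rot: [3.141, 0.0, -0.076]
force: [-0.6, -0.6, -2.5]
grip_width: 0.0326
finger_force: 120.0
```

In the slot (tip about at its floor, no contact force). Turn 82° anticlockwise with small offset compensation.

play_rows --pt "0.0008 0.0003 0.005 0 0 -0.068 1" --pt "0.0016 0.0006 0.005 0 0 -0.136 1" --pt "0.0024 0.0009 0.005 0 0 -0.204 1" --pt "0.0032 0.0012 0.005 0 0 -0.272 1" --pt "0.004 0.0012 0.005 0 0 -0.34 1" --pt "0.0048 0.0009 0.005 0 0 -0.41 1" --pt "0.0056 0.0005 0.005 0 0 -0.48 1" --pt "0.0063 0.0002 0.005 0 0 -0.55 1" --pt "0.007 -0.0002 0.005 0 0 -0.62 1" --pt "0.0078 -0.0006 0.005 0 0 -0.69 1"

```text
clock: 16.5
position: [0.5188, 0.1018, 0.2754]
tool_rot: [3.14, -0.002, 1.375]
force: [-3.6, 1.3, 21.8]
grip_width: 0.0329
finger_force: 122.8
```

Run:
```python
from h import *
s=observe(); print(s['position'],s['tool_rot'],s['force'],s['moment'])
```

```text
[0.51878923 0.10182432 0.27541622] [ 3.14029695e+00 -1.56820043e-03  1.37531288e+00] [-3.63418841  1.34462951 21.78126915] [ 0.25332416  2.0846664  -0.05250808]
```

Lift out, go to B with blade re-aligned; meanwhile measure B's slot numerically from the saved frame.

play_rows --pt "0 0 -0.03 0 0 0 1" --pt "0 0 -0.08 0 0 0 1" --pt "0 0 -0.14 0 0 0 1" --pt "0 0 -0.14 0 0 0 1"

```text
clock: 16.9
position: [0.5197, 0.1015, 0.3472]
tool_rot: [3.137, -0.002, 1.369]
force: [-0.2, 0.3, -0.6]
grip_width: 0.0327
finger_force: 121.6
```

```bash
cat >> h.py <<'E'
def slot(f,c,u,v,r,th=70,z=.1335):
    g=cv2.cvtColor(cv2.imread(f),cv2.COLOR_BGR2GRAY).astype(int); u,v=int(u),int(v)
    ys,xs=np.nonzero(g[v-r:v+r+1,u-r:u+r+1]<th); 
    P=np.array([p2w(c,x+u-r,y+v-r,z)[:2] for x,y in zip(xs,ys)]); m=P.mean(0); w,V=np.linalg.eigh(np.cov((P-m).T)); a=V[:,1]
    print('slot n',len(P),'mid',m.round(4),'ang',np.degrees(np.arctan2(a[1],a[0]))%180,'sd',np.sqrt(w))
E
python3 - <<'E'
from h import *
c=np.load('c7.npy',allow_pickle=True).item()
slot('pics/w7.png',c,254,88.5,11); slot('pics/w7.png',c,259.5,254,10)
c8=np.load('c8.npy',allow_pickle=True).item(); 
s=observe(); print(s['position'],s['tool_rot'],s['force'],s['qpos'].round(2))
c=get_calibration('wrist'); np.save('c9.npy',c,allow_pickle=True); snap('wrist','w9.png'); print('A',w2p(c,[.516,.104,.1335]),'B',w2p(c,[.555,.294,.1335]),'tip',w2p(c,s['position']-[0,0,.149]))
go([.555,.293,.345],[np.pi,0,np.radians(-7)])
E
```

```text
slot n 91 mid [0.554  0.2938] ang 81.2039501718102 sd [0.00122062 0.00657726]
slot n 55 mid [0.5161 0.107 ] ang 84.02886080584527 sd [0.00108334 0.00709841]
[0.51967739 0.10149643 0.34720389] [ 3.13731870e+00 -2.40522581e-03  1.36911186e+00] [-0.15893412  0.34079621 -0.59977369] [-0.58  0.24  0.35  1.66 -0.09  1.25 -0.42]
A (np.float64(270.45037341421346), np.float64(172.02894710555788)) B (np.float64(269.74363741565907), np.float64(-19.769036818505413)) tip (np.float64(273.9879843626384), np.float64(186.41661861917686))
0.3897 -0.0061 0.001 0.0005 -0.0014 0.7121  n= 10.0
```

play_rows --pt "0.04 0 0 0 0 0.07 1" --pt "0.1 0 0 0 0 0.14 1" --pt "0.16 0 0 0 0 0.21 1" --pt "0.22 0 0 0 0 0.28 1" --pt "0.28 0 0 0 0 0.35 1" --pt "0.34 -0.003 0 0 0 0.42 1" --pt "0.386 -0.003 0 0 0 0.49 1" --pt "0.386 -0.003 0 0 0 0.56 1" --pt "0.386 -0.003 0 0 0 0.63 1" --pt "0.386 -0.003 0 0 0 0.72 1"

```text
clock: 17.95
position: [0.5552, 0.2908, 0.3426]
tool_rot: [3.14, 0.001, -0.106]
force: [0.4, 0.3, -1.0]
grip_width: 0.0332
finger_force: 121.6
```

Run:
```python
from h import *
s=observe(); print(s['position'],s['tool_rot'],s['qpos'].round(2))
go([.553,.2914,.306],[np.pi,0,np.radians(-8)])
```

```text
[0.55517465 0.29078908 0.34258369] [ 3.14013453e+00  1.05652521e-03 -1.06011635e-01] [-0.95  0.47  0.58  1.42 -0.26  1.33 -2.03]
-0.0044 -0.0009 0.0732 0.0007 0.0005 0.0161  n= 0.7
```

play_rows --pt "-0.004 -0.001 0.04 0 0 0.016 1" --pt "-0.004 -0.001 0.073 0 0 0.016 1" --pt "-0.004 -0.001 0.073 0 0 0.016 1" --pt "-0.004 -0.001 0.073 0 0 0.016 1"

```text
clock: 18.35
position: [0.5534, 0.2914, 0.3072]
tool_rot: [3.141, 0.001, -0.134]
force: [0.3, 0.1, -1.6]
grip_width: 0.0325
finger_force: 121.5
```

Run:
```python
from h import *
s=observe(); print(s['position'],s['tool_rot'])
c=get_calibration('wrist'); np.save('c10.npy',c,allow_pickle=True); snap('wrist','w10.png')
B=w2p(c,[.555,.294,.1345]);A=w2p(c,[.516,.104,.1345]); t=w2p(c,np.array(s['position'])+[.0018,.0024,-.149]); print('A',A,'B',B,'tip',t)
g=cv2.cvtColor(cv2.imread('pics/w10.png'),cv2.COLOR_BGR2GRAY); u,v=map(int,np.round(B)); print(u,v); print(g[v-12:v+16,u-12:u+13:3])
c8=np.load('c8.npy',allow_pickle=True).item(); print('c8 A',w2p(c8,[.516,.104,.1345]),'tip',w2p(c8,[.5155+.0018,.1012+.0024,.156]))
```

```text
[0.55343283 0.29137165 0.30717443] [ 3.14064132e+00  5.33134132e-04 -1.33526328e-01]
A (np.float64(453.0001481035506), np.float64(191.89223993381881)) B (np.float64(272.26685328280996), np.float64(179.73610817168847)) tip (np.float64(272.293884329717), np.float64(184.74519372259655))
272 180
[[115 158 160 155 151 147 142 160 173]
 [113 162 173 183 179 179 172 128 162]
 [116 153 190 194 193 194 191 133 141]
 [121 166 194 195 195 194 192 155 124]
 [125 184 193 194 193 191 190 171 115]
 [134 193 195 194 192 190 187 179 118]
 [151 197 197 195 193 190 188 184 135]
 [165 197 194 192 190 187 186 183 158]
 [158 178 177 174 175 175 175 175 167]
 [125 131 132 133 136 140 143 147 148]
 [ 84  77  79  80  85  88  92  99 102]
 [ 68  53  55  56  57  58  59  63  65]
 [ 72  54  58  56  56  55  54  55  53]
 [ 85  72  77  69  68  62  57  62  59]
 [108  99  94  90  85  79  73  87  85]
 [132 118  97 104  94  92  89 116 115]
 [155 135  99 111  96  92  95 138 138]
 [166 149 101 114  98  92  95 166 164]
 [160 154 101 114  98  91  94 183 174]
 [144 155  97 114  98  92  93 184 162]
 [129 154  94 113  99  91  92 176 143]
 [118 140  94 108  96  90  91 160 135]
 [114 110  87  97  89  85  86 128 129]
 [111  87  81  83  81  81  81  92 108]
 [105  83  79  80  80  81  80  81  90]
 [ 98  84  83  82  82  82  82  82  83]
 [ 95  86  86  85  84  84  84  84  83]
 [ 94  87  86  86  85  85  86  86  84]]
c8 A (np.float64(272.24394689489736), np.float64(180.85530805599637)) tip (np.float64(272.3867094890436), np.float64(184.41641695053426))
```

play_rows --pt "-0.0035 0 0.017 0 0 0 1" --pt "-0.0035 0 0.032 0 0 0 1" --pt "-0.0035 0 0.04 0 0 0 1" --pt "-0.0035 0 0.044 0 0 0 1" --pt "-0.0035 0 0.048 0 0 0 1" --pt "-0.0035 0 0.052 0 0 0 1" --pt "-0.0035 0 0.056 0 0 0 1" --pt "-0.0035 0 0.058 0 0 0 1" --pt "-0.0035 0 0.058 0 0 0 1"

```text
clock: 19.3
position: [0.5517, 0.2917, 0.2782]
tool_rot: [3.141, 0.0, -0.133]
force: [0.1, 0.1, -2.1]
grip_width: 0.0325
finger_force: 121.5
```

Run:
```python
from h import *
s=observe(); print(s['position'],s['tool_rot'],s['force'],s['moment'],s['qpos'].round(2))
```

```text
[0.55172533 0.29172942 0.278246  ] [ 3.14125394e+00  1.19455808e-04 -1.33499285e-01] [ 0.11781881  0.06241503 -2.10494575] [ 0.02145911 -0.00148727  0.02063935] [-0.95  0.51  0.57  1.53 -0.29  1.19 -2.04]
```

play_rows --pt "0.0009 0.0004 0.002 0 0 -0.068 1" --pt "0.0018 0.0008 0.003 0 0 -0.138 1" --pt "0.0028 0.0012 0.003 0 0 -0.208 1" --pt "0.0037 0.0015 0.003 0 0 -0.278 1" --pt "0.0046 0.0016 0.003 0 0 -0.348 1" --pt "0.0055 0.0013 0.003 0 0 -0.418 1" --pt "0.0064 0.0009 0.003 0 0 -0.488 1" --pt "0.0073 0.0005 0.003 0 0 -0.558 1" --pt "0.0082 0 0.003 0 0 -0.628 1" --pt "0.0092 -0.0006 0.003 0 0 -0.698 1"

```text
clock: 20.3
position: [0.5561, 0.2916, 0.2771]
tool_rot: [-3.141, -0.0, 1.334]
force: [-2.4, 0.1, 0.1]
grip_width: 0.0326
finger_force: 121.8
```

play_rows --pt "0 0 0 0 0 0 1" --pt "0 0 -0.03 0 0 0 1" --pt "0 0 -0.08 0 0 0 1" --pt "0 0 -0.15 0 0 0 1" --pt "0 0 -0.15 0 0 0 1"

```text
clock: 20.8
position: [0.5578, 0.2919, 0.3562]
tool_rot: [3.137, -0.004, 1.323]
force: [1.4, 0.4, -1.6]
grip_width: 0.0324
finger_force: 121.6
```

Run:
```python
from h import *
s=observe(); print(s['position'],s['tool_rot'])
A=np.array([.516,.104,.1335]);B=np.array([.555,.294,.1335])
for n in('wrist','side','scene'):
    c=get_calibration(n); np.save(f'c11{n}.npy',c,allow_pickle=True); snap(n,f'{n}11.png'); print(n,w2p(c,A),w2p(c,B),w2p(c,s['position']-[0,0,.149]))
go([.555,.36,.355],[np.pi,0,1.25])
```

```text
[0.55784169 0.29186573 0.35620275] [ 3.13715564 -0.00422285  1.32310272]
wrist (np.float64(278.0678020373027), np.float64(310.3453488619007)) (np.float64(271.16686155403147), np.float64(171.18713047140596)) (np.float64(273.9470947736709), np.float64(186.68689196424407))
side (np.float64(281.3102682280342), np.float64(193.46485771622852)) (np.float64(260.947047932633), np.float64(156.74151316882796)) (np.float64(261.2394240820143), np.float64(140.9411506898465))
scene (np.float64(290.3985773972467), np.float64(223.44619739488778)) (np.float64(350.9341333278685), np.float64(221.51417072616576)) (np.float64(353.6107977945302), np.float64(203.41551257541113))
0.1326 -0.0357 -0.0075 -0.0001 0.0003 0.0361  n= 1.4
```

Run:
```python
from h import *
go([.46,.18,.36],[np.pi,0,1.35])
```

```text
-0.2628 -0.1326 -0.0172 -0.0001 0.0003 -0.0117  n= 2.9
```

play_rows --pt "-0.06 -0.03 -0.01 0 0 0 1" --pt "-0.15 -0.07 -0.017 0 0 -0.01 1" --pt "-0.22 -0.11 -0.017 0 0 -0.012 1" --pt "-0.263 -0.133 -0.017 0 0 -0.012 1" --pt "-0.263 -0.133 -0.017 0 0 -0.012 1"

```text
clock: 21.45
position: [0.4586, 0.1773, 0.3603]
tool_rot: [-3.141, 0.0, 1.349]
force: [0.2, 0.8, -0.9]
grip_width: 0.0327
finger_force: 121.5
```

Run:
```python
from h import *
s=observe(); print(s['position'],s['tool_rot'],s['qpos'].round(2)); c=get_calibration('wrist'); snap('wrist','w12.png')
for P in ([.516,.104,.1335],[.555,.294,.1335]):
    u,v=w2p(c,P); print(u,v)
    for th in (70,90): slot('pics/w12.png',c,u,v,13,th)
g=cv2.cvtColor(cv2.imread('pics/w12.png'),cv2.COLOR_BGR2GRAY); u,v=map(int,w2p(c,[.516,.104,.1335])); print(g[v-16:v+17:2,u-22:u+23:2])
up=[.4475,-.1335,.375]; go(up,[np.pi,0,1.674])
```

```text
[0.45857718 0.17725254 0.3602994 ] [-3.14097308e+00  2.51425668e-04  1.34936855e+00] [-0.7   0.16  0.25  1.72 -0.04  1.27 -0.66]
331.7964893337741 216.73467816055125
slot n 14 mid [0.5161 0.1052] ang 155.49909875309757 sd [0.00030782 0.00697554]
slot n 41 mid [0.5144 0.1057] ang 155.024660507959 sd [0.00077447 0.00775351]
337.646856261368 48.29952793606253
slot n 88 mid [0.5527 0.2937] ang 151.6232087100125 sd [0.00110474 0.00721637]
slot n 125 mid [0.5528 0.2941] ang 151.84822248231936 sd [0.00148121 0.00754768]
[[168 169 169 165 163 163 165 166 167 167 166 169 173 174 172 169 172 172
  171 168 168 159 159]
 [172 169 168 167 166 163 164 164 163 166 166 172 178 173 171 171 173 172
  171 170 171 171 170]
 [147 150 152 157 162 170 179 181 181 174 182 177 176 174 167 172 173 171
  170 169 170 171 171]
 [181 185 193 197 200 200 201 188 154 138 160 156 152 152 158 170 172 171
  170 169 171 171 170]
 [197 196 197 197 198 199 186 140 140 168 190 192 189 179 169 168 177 171
  170 169 169 169 169]
 [197 198 198 197 198 193 147 143 170 182 189 192 196 198 198 194 181 169
  170 168 169 169 169]
[... 420 characters left out ...]
15 210 202 193 183 174 164 159 150 158 167
  168 166 165 166 169]
 [166 152 141 145 173 163 151 205 210 210 208 208 205 200 192 183 170 166
  166 167 166 166 168]
 [168 169 168 164 154 138 124 169 201 202 200 199 200 200 198 181 169 166
  166 166 167 167 169]
 [167 167 168 170 170 152 118 127 164 178 189 194 194 187 167 164 166 166
  167 166 166 166 168]
 [166 166 168 170 170 163 131 117 114 116 124 130 143 153 161 164 165 166
  166 166 165 166 167]
 [168 169 170 169 170 167 160 141 128 121 135 137 149 162 166 166 168 165
  165 166 167 167 167]
 [167 167 166 165 167 166 163 162 159 157 162 162 160 160 161 163 163 161
  162 163 164 163 162]]
-0.6149 0.1129 -0.0297 -0.0002 -0.0 -0.1543  n= 6.3
```

A's slot reads ≈155° (cam ≈1.34), B's ≈152° (cam ≈1.28): both free. Return the driver to the hole.

play_rows --pt "-0.08 0.01 -0.015 0 0 -0.02 1" --pt "-0.16 0.03 -0.03 0 0 -0.05 1" --pt "-0.25 0.05 -0.03 0 0 -0.08 1" --pt "-0.34 0.06 -0.03 0 0 -0.1 1" --pt "-0.43 0.08 -0.03 0 0 -0.12 1" --pt "-0.51 0.1 -0.03 0 0 -0.14 1" --pt "-0.57 0.11 -0.03 0 0 -0.154 1" --pt "-0.615 0.113 -0.03 0 0 -0.154 1" --pt "-0.615 0.113 -0.03 0 0 -0.154 1" --pt "-0.615 0.113 -0.03 0 0 -0.154 1"

```text
clock: 22.5
position: [0.4495, -0.1323, 0.3748]
tool_rot: [-3.14, 0.0, 1.675]
force: [0.6, 0.9, -1.4]
grip_width: 0.0323
finger_force: 121.5
```

Run:
```python
from h import *
s=observe(); print(s['position'],s['tool_rot'])
go([.448,-.1331,.30],[np.pi,0,1.674]); go([.448,-.1331,.22],[np.pi,0,1.674])
```

```text
[ 0.44951275 -0.13230363  0.37482527] [-3.14034491e+00  2.91547687e-04  1.67493322e+00]
-0.0012 -0.003 0.1497 -0.0006 0.0001 0.0004  n= 1.5
-0.0012 -0.0028 0.3097 -0.0006 0.0001 0.0004  n= 3.1
```

play_rows --pt "-0.001 -0.002 0.07 0 0 0 1" --pt "-0.001 -0.002 0.15 0 0 0 1" --pt "-0.001 -0.002 0.21 0 0 0 1" --pt "-0.001 -0.002 0.21 0 0 0 1" --pt "-0.001 -0.002 0.21 0 0 0 1"

```text
clock: 23.0
position: [0.4487, -0.1327, 0.2711]
tool_rot: [-3.141, 0.0, 1.677]
force: [0.5, -0.6, -1.9]
grip_width: 0.033
finger_force: 121.4
```

Run:
```python
from h import *
s=observe(); print(s['position'],s['tool_rot'],s['force'])
s=observe(); go([.448,-.1331,.1565],[np.pi,0,1.674])
```

```text
[ 0.44866842 -0.13269759  0.27106898] [-3.14093877e+00  3.36976095e-04  1.67669353e+00] [ 0.48303367 -0.5601092  -1.86575746]
-0.0006 -0.0013 0.2291 -0.0003 0.0002 0.0013  n= 2.3
```

play_rows --pt "-0.0006 -0.001 0.03 0 0 0 1" --pt "-0.0006 -0.001 0.06 0 0 0 1" --pt "-0.0006 -0.001 0.1 0 0 0 1" --pt "-0.0006 -0.001 0.14 0 0 0 1" --pt "-0.0006 -0.001 0.18 0 0 0 1" --pt "-0.0006 -0.001 0.21 0 0 0 1" --pt "-0.0006 -0.001 0.222 0 0 0 1" --pt "-0.0006 -0.001 0.226 0 0 0 1" --pt "-0.0006 -0.001 0.226 0 0 0 1"

```text
clock: 23.9
position: [0.4484, -0.1337, 0.1584]
tool_rot: [3.14, 0.0, 1.676]
force: [-0.0, 0.5, -1.1]
grip_width: 0.0329
finger_force: 121.5
```

play_rows --pt "0 0 0.003 0 0 0 1" --pt "0 0 0.006 0 0 0 1" --pt "0 0 0.007 0 0 0 1"

```text
clock: 24.2
position: [0.4481, -0.1338, 0.1546]
tool_rot: [3.141, 0.0, 1.676]
force: [-4.0, 0.7, 18.7]
grip_width: 0.0326
finger_force: 124.0
```

Seated (18.7 N contact). Release and rise.

play_rows --pt "0 0 -0.001 0 0 0 1" --pt "0 0 -0.001 0 0 0 0.5" --pt "0 0 -0.001 0 0 0 0.3" --pt "0 0 -0.001 0 0 0 0.1" --pt "0 0 -0.001 0 0 0 0" --pt "0 0 -0.001 0 0 0 0" --pt "0 0 -0.001 0 0 0 0"

```text
clock: 24.9
position: [0.4477, -0.1337, 0.1544]
tool_rot: [-3.141, 0.0, 1.676]
force: [0.3, -0.3, -0.1]
grip_width: 0.0853
finger_force: 0.0
```

play_rows --pt "0 0 -0.05 0 0 0 0" --pt "0 0 -0.12 0 0 0 0" --pt "0 0 -0.2 0 0 0 0" --pt "0 0 -0.28 0 0 0 0" --pt "0 0 -0.36 0 0 0 0" --pt "0 0 -0.36 0 0 0 0"

```text
clock: 25.5
position: [0.4493, -0.1342, 0.3388]
tool_rot: [3.135, 0.001, 1.676]
force: [0.0, -0.6, -0.6]
grip_width: 0.0853
finger_force: 0.0
```

Run:
```python
from h import *
s=observe(); print(s['position'],s['tool_rot'])
go([.535,.19,.335],[np.pi,0,1.369])
```

```text
[ 0.44930969 -0.13421752  0.33880183] [3.13501606e+00 1.01098448e-03 1.67581874e+00]
0.6269 0.2384 0.0085 0.0032 -0.0 0.1465  n= 6.7
```

play_rows --pt "0.1 0.04 0 0 0 0.03 0" --pt "0.627 0.238 0.008 0 0 0.147 0" --pt "0.627 0.238 0.008 0 0 0.147 0" --pt "0.627 0.238 0.008 0 0 0.147 0" --pt "0.627 0.238 0.008 0 0 0.147 0" --pt "0.627 0.238 0.008 0 0 0.147 0" --pt "0.627 0.238 0.008 0 0 0.147 0" --pt "0.627 0.238 0.008 0 0 0.147 0" --pt "0.627 0.238 0.008 0 0 0.147 0"

```text
clock: 26.4
position: [0.5329, 0.1911, 0.3294]
tool_rot: [-3.141, 0.002, 1.369]
force: [0.6, -0.5, 0.4]
grip_width: 0.0852
finger_force: 0.0
```

Run:
```python
from h import *
s=observe(); print(s['position'],s['tool_rot']); c=get_calibration('wrist'); snap('wrist','w13.png')
im=cv2.imread('pics/w13.png')
for P in ([.516,.104,.1335],[.555,.294,.1335]):
    u,v=w2p(c,P); print(u,v)
    for th in (70,90): slot('pics/w13.png',c,u,v,13,th)
# driver seen in side view: orange handle centroid/axis
for n in('side','scene'):
    k=get_calibration(n); snap(n,n+'13.png'); j=cv2.imread(f'pics/{n}13.png'); b=cv2.imread('pics/full_b5.png' if n=='side' else 'pics/full_a5.png')
    print(n,'end',w2p(k,[.447,-.133,.2]),'shoulder',w2p(k,[.447,-.133,.1]))
    u,v=w2p(k,[.447,-.133,.15]); u,v=int(u),int(v)
    hsv=cv2.cvtColor(j[v-35:v+35,u-35:u+35],cv2.COLOR_BGR2HSV).astype(int); m=((hsv[...,0]<16)&(hsv[...,1]>110)&(hsv[...,2]>70)).astype(np.uint8)
    for r in range(0,70,5): print(''.join('.#'[x] for x in m[r]))
go([.5355,.199,.30],[np.pi,0,1.369]);
```

```text
[0.53286882 0.19105121 0.32942139] [-3.14058854e+00  1.54413541e-03  1.36948410e+00]
275.65076450865666 248.2012772358114
slot n 19 mid [0.515 0.106] ang 154.60612409484295 sd [0.00037719 0.00667979]
slot n 38 mid [0.515  0.1061] ang 154.60950435788936 sd [0.00068182 0.00737477]
275.9345956669692 75.26927447051696
slot n 123 mid [0.5538 0.2939] ang 151.49948428422508 sd [0.00132729 0.0076376 ]
slot n 149 mid [0.5538 0.294 ] ang 152.10265388481122 sd [0.00157726 0.0077324 ]
side end (np.float64(308.08195878504654), np.float64(239.37625831314594)) shoulder (np.float64(306.29218038633104), np.float64(259.19752894078107))
..........................................######.##...##.#############
.........................#...........#########.#########....##########
........##....#....####...##...............##################..#######
#...##...##.#....###.....###..##........#.......############.###...###
#.###...##...#####....###....#.########.......###########.............
...###..#..###....##.........#...####....#########....................
.##...####......#############################...
[... 1009 characters left out ...]
##############
###############################..........#############################
###############################.#####.##.#############################
################################.##.#....#############################
################.#################..#..#.##..#########################
###################.#...........#.##..##..#......#####################
######.....##....###................##............####################
#######...........#.................................##################
########.............................................#################
#########............................................#################
0.02 0.0008 0.0608 -0.0 0.0002 -0.0012  n= 0.6
```

Slots confirmed from this view (A ≈76°, B ≈73.5° open). Grasp the bow.

Run:
```python
from h import *
go([.5355,.199,.134],[np.pi,0,1.369])
```

```text
0.0202 0.0008 0.3928 -0.0 0.0002 -0.0012  n= 3.9
```

play_rows --pt "0.02 0.001 0.06 0 0 0 0" --pt "0.02 0.001 0.14 0 0 0 0" --pt "0.02 0.001 0.22 0 0 0 0" --pt "0.02 0.001 0.3 0 0 0 0" --pt "0.02 0.001 0.36 0 0 0 0" --pt "0.02 0.001 0.388 0 0 0 0" --pt "0.02 0.001 0.388 0 0 0 0"

```text
clock: 27.25
position: [0.5351, 0.1993, 0.1355]
tool_rot: [-3.14, 0.002, 1.367]
force: [0.1, 1.0, 1.3]
grip_width: 0.0856
finger_force: 0.0
```

play_rows --pt "0 0 0 0 0 0 1" --pt "0 0 0 0 0 0 1" --pt "0 0 0 0 0 0 1" --pt "0 0 0 0 0 0 1" --pt "0 0 0 0 0 0 1" --pt "0 0 0 0 0 0 1" --newtons 80

```text
clock: 27.85
position: [0.5356, 0.2003, 0.1365]
tool_rot: [3.141, 0.0, 1.368]
force: [-1.0, -0.2, -0.0]
grip_width: 0.0002
finger_force: 0.0
```

Fingers shut on nothing. Compare side-camera frames numerically to see where the bow is.

Run:
```python
from h import *
s=observe(); print(s['position'],s['grip_width'],s['force'])
for n in('side','scene','wrist'): snap(n,n+'14.png')
k=get_calibration('side')
e=np.array([.2011,.9796,0]);C=np.array([.5355,.199,0])
for nm,P in (('bar0',C+[0,0,.152]),('barA',C-.045*e+[0,0,.152]),('barB',C+.045*e+[0,0,.152]),('c',C+[0,0,.12])): print(nm,np.round(w2p(k,P)),np.round(w2p(get_calibration('scene'),P)),np.round(w2p(get_calibration('wrist'),P)))
def asc(f,x0,y0,x1,y1):
    g=cv2.cvtColor(cv2.imread('pics/'+f),cv2.COLOR_BGR2GRAY)[y0:y1,x0:x1]
    for r in g: print(''.join(' .:-=+*#%@'[min(9,int(v)//26)] for v in r))
print('before');asc('side13.png',235,150,310,205)
print('now');asc('side14.png',235,150,310,205)
```

```text
[0.5356266  0.20029253 0.13652516] 0.00024937954087795135 [-1.00209336 -0.15957919 -0.02494072]
bar0 [271. 170.] [321. 218.] [274. 263.]
barA [275. 179.] [307. 218.] [275. 335.]
barB [266. 162.] [335. 217.] [274. 179.]
c [271. 177.] [320. 226.] [275. 239.]
before
======================================-*******************************=:::-
=====================================-*********************************.:::
====================================-*********************************#-:::
=======================-----======--************************************=::
======================-+##%#:-----***************************************.:
=====================-#%@%%%*===++**************************************#-:
======================+*+++++*%#%%#+**************************************=
====================-*+++++++*%%%%%#*************************************#*
----================-##%%%%%+=%%%%@%**************************************#
****----------------*%+*****--@@%+++****+-+********************************
##*#****************#+==---=-=#*+---*=#*@@+**************#*#***************

[... 6827 characters left out ...]
#*#########**+=-
####**#***#######***######+**=*=-==+++++++-==++===+=======########**++--...
####*####***######**#####+-*=-=====-++++++=--=====-======-#####**+=-:...   
####*####**##############-=========-===++++==+===-=======*##+*+=-:. .     .
########*################*-==================+=-=========**+=-....     ..--
################***#######*====================-========---...      ..-----
#*#########################-========================--::...      .:--------
###########################-====-*===============--::...      .------------
###########################*---**#-===========--::...     ..---------------
######################*#####***###*========--:::..     ..------------------
```

Run:
```python
from h import *
def asc(f,x0,y0,x1,y1,st=2):
    g=cv2.cvtColor(cv2.imread('pics/'+f),cv2.COLOR_BGR2GRAY)[y0:y1:st*2,x0:x1:st]
    for r in g: print(''.join(' .:-=+*#%@'[min(9,int(v)//26)] for v in r))
asc('wrist14.png',190,150,360,420)
k=get_calibration('wrist'); s=observe(); print(w2p(k,s['position']))
for a in ((0,.04),(0,-.04)): print(a)
```

```text
%%%%%%%%%%%%%%%%%%%%%%%%%%%%%%%%%%%%%%%%%%%%%%%%%%%%%%%%%%%%%%%%%%%%%%%%%%%%%%%%%%%%%
%%%%%%%%%%%%%%%%%%%%%%%%%%%%%%%%%%%%%%%%%%%%%%%%%%%%%%%%%%%%%%%%%%%%%%%%%%%%%%%%%%%%%
%%%%%%%%%%%%%%%%%%%%%%%%%%%%%%%%%%%%%%%%%%%%%%%%%%%%%%%%%%%%%%%%%%%%%%%%%%%%%%%%%%%%%
%%%%%%%%%%%%%%%%%%%%%%%%%%%%%%%%%%%%%%*+====+#%%%%%%%%%%%%%%%%%%%%%%%%%%%%%%%%%%%%%%%
%%%%%%%%%%%%%%%%%%%%%%%%%%%%%%%%%%%%+==========+%%%%%%%%%%%%%%%%%%%%%%%%%%%%%%%%%%%%%
%%%%%%%%%%%%%%%%%%%%%%%%%%%%%%%%%%#==============#%%%%%%%%%%%%%%%%%%%%%%%%%%%%%%%%%%%
%%%%%%%%%%%%%%%%%%%%%%%%%%%%%%%%%%+-============-*%%%%%%%%%%%%%%%%%%%%%%%%%%%%%%%%%%%
%%%%%%%%%%%%%%%%%%%%%%%%%%%%%%%%%#=-=+***##***+=-+%%%%%%%%%%%%%%%%%%%%%%%%%%%%%%%%%%%
%%%%%%%%%%%%%%%%%%%%%%%%%%%%%%%%%%+-=++**##***+==#%%%%%%%%%%%%%%%%%%%%%%%%%%%%%%%%%%%
%%%%%%%%%%%%%%%%%%%%%%%%%%%%%%%%%%#+=+***##***++#%%%%%%%%%%%%%%%%%%%%%%%%%%%%%%%%%%%%
%%%%%%%%%%%%%%%%%%%%%%%%%%%%%%%%%%%#=+***###**++%%%%%%%%%%%%%%%%%%%%%%%%%%%%%%%%%%%%%
%%%%%%%%%%%%%%%%%%%%%%%%%%%%%%%%%%%#++***###**++%%%%%%%%%%%%%%%%%%%%%%%%%%%%%%%%%%%%%
%%%%%%%%%%%%%%%%%%%%%%%%%%%%%%%%%%%#++***###**++%%%%%%%%%%%%%%%%%%%%
[... 4131 characters left out ...]
...........  .
    ....... ..................  ..... ....... ......    ................ ..... ...  .
  ............................  ......................  . ............ ............  
  .............. ............   ......................   ........................... 
 ............................  .......................   ......... ................. 
              .  . . .. ....   ......... ...... ......    ........ ..                
                               ... ........ ....... ..                               
                              ..........................                             
(np.float64(274.1588448526286), np.float64(248.3675823245918))
(0, 0.04)
(0, -0.04)
```

Run:
```python
from h import *
k=get_calibration('wrist'); s=observe(); p=s['position']; rr=R.from_euler('xyz',s['tool_rot']).as_matrix()
for d in (0,.01,.02,.03,.04,.05): print(d,[np.round(w2p(k,p+rr@[x,0,-d])) for x in (0,.011)])
print([np.round(w2p(k,[.5355,.199,z])) for z in (.13,.152,.157)], np.array(w2p(k,[.5355-.006,.199,.152]))-np.array(w2p(k,[.5355+.006,.199,.152])))
```

```text
0 [array([274., 248.]), array([274., 230.])]
0.01 [array([274., 256.]), array([274., 237.])]
0.02 [array([274., 265.]), array([274., 245.])]
0.03 [array([274., 274.]), array([274., 253.])]
0.04 [array([274., 285.]), array([274., 263.])]
0.05 [array([274., 297.]), array([274., 274.])]
[array([275., 246.]), array([274., 263.]), array([274., 267.])] [-22.4662716    4.16891379]
```

The wrist picture's numbers show the shut fingertips about 32 mm above the reported TCP (pads lie across the top of the bar), so the grasp was too high. Open, go 28 mm lower, and close.

play_rows --pt "0 0 0 0 0 0 0" --pt "0 0 0 0 0 0 0" --pt "0 0 0 0 0 0 0" --pt "0 0 0 0 0 0 0" --pt "0 0 0.01 0 0 0 0" --pt "0 0 0.025 0 0 0 0" --pt "0 0 0.04 0 0 0 0" --pt "0 0 0.056 0 0 0 0" --pt "0 0 0.056 0 0 0 0"

```text
clock: 28.9
position: [0.5349, 0.2, 0.107]
tool_rot: [-3.14, 0.002, 1.368]
force: [-0.2, 0.3, 0.4]
grip_width: 0.0857
finger_force: 0.0
```

play_rows --pt "0 0 0 0 0 0 0.5" --pt "0 0 0 0 0 0 0.9" --pt "0 0 0 0 0 0 1" --pt "0 0 0 0 0 0 1" --pt "0 0 0 0 0 0 1" --pt "0 0 0 0 0 0 1" --newtons 80

```text
clock: 29.5
position: [0.5357, 0.2003, 0.1087]
tool_rot: [3.141, -0.0, 1.368]
force: [-1.5, -0.9, 5.6]
grip_width: 0.0089
finger_force: 78.1
```

play_rows --pt "0 0 -0.008 0 0 0 1" --pt "0 0 -0.02 0 0 0 1" --pt "0 0 -0.04 0 0 0 1" --pt "0 0 -0.04 0 0 0 1" --newtons 110

```text
clock: 29.9
position: [0.5363, 0.2005, 0.1298]
tool_rot: [3.14, -0.001, 1.368]
force: [-0.0, -0.2, -2.2]
grip_width: 0.0083
finger_force: 107.6
```

Run:
```python
from h import *
s=observe(); print(s['position'],s['force'],s['moment'],s['grip_width'],s['finger_force'])
p=s['position']; up=[p[0],p[1],.3]; go(up,s['tool_rot'])
# board centre: corners
c=np.load('c1.npy',allow_pickle=True).item(); Q=[[.3827,-.3039],[.5654,-.2934],[.5777,-.4867],[.3876,-.5093]]; print(np.mean(Q,0))
m=[.60,-.1,.3]; go(m,[np.pi,0,1.5],(up,[np.pi,0,1.368])); t=[.48,-.40,.3]; go(t,[np.pi,0,1.58],(m,[np.pi,0,1.5]))
```

```text
[0.53629145 0.20048224 0.12984737] [-0.03306739 -0.18613907 -2.15760043] [-9.08560736e-05  4.68410133e-03 -1.18720058e-03] 0.008299367944641292 107.63002395629883
0.0003 0.0005 -0.3403 0.0 0.0 0.0  n= 3.4
[ 0.47835  -0.398325]
-0.563 0.2458 0.0 0.0 0.0 -0.063  n= 6.1
-0.6155 -0.197 -0.0 0.0 0.0 -0.0382  n= 6.5
```

play_rows --pt "0 0 -0.06 0 0 0 1" --pt "0 0 -0.13 0 0 0 1" --pt "0 0 -0.2 0 0 0 1" --pt "0 0 -0.27 0 0 0 1" --pt "0 0 -0.34 0 0 0 1" --pt "0 0 -0.34 0 0 0 1"

```text
clock: 30.5
position: [0.5372, 0.2007, 0.3028]
tool_rot: [3.137, -0.004, 1.368]
force: [0.5, -0.3, -3.9]
grip_width: 0.0082
finger_force: 108.5
```

play_rows --pt "-0.05 0.02 0 0 0 -0.01 1" --pt "-0.12 0.05 0 0 0 -0.02 1" --pt "-0.19 0.08 0 0 0 -0.03 1" --pt "-0.26 0.11 0 0 0 -0.04 1" --pt "-0.33 0.14 0 0 0 -0.05 1" --pt "-0.4 0.17 0 0 0 -0.06 1" --pt "-0.46 0.2 0 0 0 -0.063 1" --pt "-0.52 0.23 0 0 0 -0.063 1" --pt "-0.563 0.246 0 0 0 -0.063 1"

```text
clock: 31.4
position: [0.5994, -0.1027, 0.2976]
tool_rot: [-3.141, 0.001, 1.499]
force: [0.1, 1.0, -3.1]
grip_width: 0.0084
finger_force: 108.4
```

play_rows --pt "-0.06 -0.02 0 0 0 -0.01 1" --pt "-0.13 -0.04 0 0 0 -0.02 1" --pt "-0.21 -0.06 0 0 0 -0.03 1" --pt "-0.29 -0.09 0 0 0 -0.038 1" --pt "-0.37 -0.12 0 0 0 -0.038 1" --pt "-0.45 -0.14 0 0 0 -0.038 1" --pt "-0.52 -0.17 0 0 0 -0.038 1" --pt "-0.58 -0.19 0 0 0 -0.038 1" --pt "-0.615 -0.197 0 0 0 -0.038 1" --pt "-0.615 -0.197 0 0 0 -0.038 1"

```text
clock: 32.4
position: [0.4775, -0.4025, 0.2977]
tool_rot: [-3.14, 0.001, 1.576]
force: [0.4, 0.8, -4.1]
grip_width: 0.0078
finger_force: 108.3
```

Run:
```python
from h import *
s=observe(); print(s['position'],s['tool_rot'],s['force'],s['moment'],s['qpos'].round(2))
go([.48,-.399,.03],[np.pi,0,1.58])
```

```text
[ 0.47752044 -0.40251256  0.29768204] [-3.14001822e+00  8.02236539e-04  1.57582802e+00] [ 0.36837057  0.78749984 -4.10012211] [0.04173104 0.01790595 0.03912716] [ 0.31  0.47  0.44  1.49 -0.21  1.22  0.79]
0.0074 0.0058 0.5353 -0.0008 0.0004 -0.002  n= 5.4
```

play_rows --pt "0.007 0.005 0.06 0 0 0 1" --pt "0.007 0.005 0.14 0 0 0 1" --pt "0.007 0.005 0.22 0 0 0 1" --pt "0.007 0.005 0.3 0 0 0 1" --pt "0.007 0.005 0.38 0 0 0 1" --pt "0.007 0.005 0.45 0 0 0 1" --pt "0.007 0.005 0.5 0 0 0 1" --pt "0.007 0.005 0.53 0 0 0 1" --pt "0.007 0.005 0.535 0 0 0 1" --pt "0.007 0.005 0.535 0 0 0 1"

```text
clock: 33.4
position: [0.4822, -0.3965, 0.0315]
tool_rot: [3.141, 0.0, 1.58]
force: [0.2, -0.2, -2.0]
grip_width: 0.0081
finger_force: 108.4
```

play_rows --pt "0 0 0.01 0 0 0 1" --pt "0 0 0.02 0 0 0 1" --pt "0 0 0.03 0 0 0 1" --pt "0 0 0.036 0 0 0 1" --pt "0 0 0.036 0 0 0 1"

```text
clock: 33.9
position: [0.4817, -0.3964, 0.0126]
tool_rot: [-3.141, -0.0, 1.58]
force: [-1.1, -0.4, -3.4]
grip_width: 0.008
finger_force: 108.4
```

play_rows --pt "0 0 0.003 0 0 0 1" --pt "0 0 0.006 0 0 0 1" --pt "0 0 0.008 0 0 0 1" --pt "0 0 0.008 0 0 0 1"

```text
clock: 34.3
position: [0.482, -0.3966, 0.0098]
tool_rot: [3.141, 0.0, 1.58]
force: [-3.1, 3.3, 11.3]
grip_width: 0.008
finger_force: 110.3
```

Contact with the board. Release and rise straight up.

play_rows --pt "0 0 -0.001 0 0 0 0.9" --pt "0 0 -0.001 0 0 0 0.6" --pt "0 0 -0.001 0 0 0 0.3" --pt "0 0 -0.001 0 0 0 0" --pt "0 0 -0.001 0 0 0 0" --pt "0 0 -0.001 0 0 0 0"

```text
clock: 34.9
position: [0.4819, -0.3966, 0.0095]
tool_rot: [-3.141, 0.0, 1.58]
force: [-0.3, -0.7, -0.9]
grip_width: 0.0801
finger_force: 0.0
```

play_rows --pt "0 0 -0.05 0 0 0 0" --pt "0 0 -0.12 0 0 0 0" --pt "0 0 -0.2 0 0 0 0" --pt "0 0 -0.3 0 0 0 0" --pt "0 0 -0.4 0 0 0 0" --pt "0 0 -0.5 0 0 0 0" --pt "0 0 -0.5 0 0 0 0"

```text
clock: 35.6
position: [0.4836, -0.3984, 0.2662]
tool_rot: [3.134, 0.005, 1.579]
force: [-0.0, -0.1, -0.5]
grip_width: 0.0856
finger_force: 0.0
```

Run:
```python
from h import *
s=observe(); print(s['position'],s['force'],s['grip_width'])
k=get_calibration('side'); snap('side','side15.png'); snap('wrist','w15.png'); c=get_calibration('wrist')
def asc(f,x0,y0,x1,y1,sx=1,sy=1):
    g=cv2.cvtColor(cv2.imread('pics/'+f),cv2.COLOR_BGR2GRAY)[y0:y1:sy,x0:x1:sx]
    for r in g: print(''.join(' .:-=+*#%@'[min(9,int(v)//26)] for v in r))
print(w2p(k,[.48,-.4,.02]),w2p(k,[.447,-.133,.2])); asc('side15.png',310,290,430,395,2,3); print(); asc('side15.png',280,225,345,285,1,2)
asc('w15.png',60,20,560,420,6,12)
for n in ('scraper','x'): pass
```

```text
[ 0.48357636 -0.3984086   0.26621283] [-0.04117614 -0.13852472 -0.46679388] 0.08559305267054218
(np.float64(370.9725391769455), np.float64(336.87218882149864)) (np.float64(308.08195878504654), np.float64(239.37625831314594))
------------:::::::::::::::::::: .. -:-::--::-::::::::-=:-::
-----------..:::::::::::::-::::::  :=::::--:-::-:::::::::--:
---------.....-::::::::::::::.%::::-::::::--:-::-::::::::::-
.------:.:.....:::::::::::::%%#%.::::::::::-:-::::::::::::::
..:--:....:.....::::::::::%%%%%%%*::::::::::-:-:::--::::::::
:....:...:.:....:::::::.%%%#%%%%%#%.:::::::::---::::::::::::
......:...:.:....-:::.@@%%*@@@%%%%#%*::::::::::---::::-:::::
:..........:.:..::::@@%%%@@@@@@@%%%%#%.:::::::::---:::::::::
-:......:.:.:::-:.@%%%@@@@@@@@@@@%%%%#%*::::::::::--:::::-::
:-:...:......:::%@%%@@@@@%#%@@@@@@%%%%%#%.:::::::::---::::-:
-:-:.......:. %%%%@@@@@@@@+##@@@@@@@%%%%#%+:::::-:::---:::::
--:-::::..:.%%%*@@@@@@@@*-==##@@@@@@@%%%%%#%.::::-::::--::-:
---:-:::::@@%%%@@@@@@@@@@::%+*#%@@@@@@%%%%%##+:::::::::---::
:----:::%@%%%%%#@@@@@@@@@@**@@+#%@@@@@@@%%%%%##.::::-::::--:
::---:-@@%%%%%%%%#@@@
[... 5430 characters left out ...]
++.:...:::..--------
:::::.......:-.    ::.........:.------===*####%%%%%%@%    .-...........::.----------
...............   :::.:::....::.********@@@@@@@@@@@@@@%   ........... .........-----
 ............ ...:-:::..:....:..+*%@%*#@@@@@@@@@@@@@@@@*..............    .......---
...............................:=@@@@@@@@@@@@@@@@@@@@@=........ .......    ........-
.................................+%@@%%-......%@@@@@@.....................   .......
........................  ................      .%@*........................  ......
.....:-................     ..............        ................-..........  .....
. :----:............    .    ..........         .   ............ =====.   ....   ...
```

Cover lies flat in the middle of the board, the driver stands upright in the block, and nothing else has moved. Handing in.

```bash
python3 -c "
from workcell import *
print(job_done())"
```

```text
the job is handed in; nothing more can be done
None
```

I handed the job in at about 36 s of 72: both fasteners measured about 73–76° open (69° needed), the driver is upright in its hole, and the cover is flat on the middle of the board; the judge's verdict was not shown to me.

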